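Stow plug-in modules in their transit case and close it

TASK

Stow every plug-in module lying on the bench in the plywood transit case: lay it flat in the case's open bay and slide it nose first into any free slot, until you feel it fully home against the hidden stop inside. When all of them are home, fold the narrow flap down flat, and then the wide flap down flat over it. Leave the meter, the tape and the screwdriver where they are.

Things in the scene. Friction and masses are not known exactly. Their poses are not given: they have to be found in the camera images.
- case: Fixed plywood transit case, 250 (x) x 232 (y) mm; origin: centre of its underside on the bench; +x points into the slots. Floor 6 mm; walls 8 mm thick and 66 mm high (-y wall 75). In front an open bay, x -117 to +25, y -108 to +108 mm; behind it four blind slots side by side, which run along +x and open to the bay.
- slots (a point): Middle of the row of slot mouths on the floor, case (25, 0, 6) mm. Slots at case y = +69, +23, -23, -69 mm, each 35 mm wide, 36 mm high (z 6 to 42), roofed from x = +25 on (solid z 42 to 64). Between them 11 mm wide aluminium rails, whose low (25 mm) rounded tips start at x = +10 mm and show from above.
- bay (a point): Middle of the bay's floor, case (-46, 0, 6) mm.
- module1: Plug-in module (up to four, all alike, some absent), about 0.15 kg: flat aluminium block 100 (x) x 32 (y) x 22 mm with a black upright grip tab, 24 (x) x 10 (y) mm, z 22 to 54, centred at x = -38 mm (tail). Origin: centre of its underside. Its nose, with a groove across its top at x 20 to 34 mm, is the +x end, 50 mm from the origin. Fits any slot; the tab stays out in the bay.
- module2: Plug-in module (up to four, all alike, some absent), about 0.15 kg: flat aluminium block 100 (x) x 32 (y) x 22 mm with a black upright grip tab, 24 (x) x 10 (y) mm, z 22 to 54, centred at x = -38 mm (tail). Origin: centre of its underside. Its nose, with a groove across its top at x 20 to 34 mm, is the +x end, 50 mm from the origin. Fits any slot; the tab stays out in the bay.
- module3: Plug-in module (up to four, all alike, some absent), about 0.15 kg: flat aluminium block 100 (x) x 32 (y) x 22 mm with a black upright grip tab, 24 (x) x 10 (y) mm, z 22 to 54, centred at x = -38 mm (tail). Origin: centre of its underside. Its nose, with a groove across its top at x 20 to 34 mm, is the +x end, 50 mm from the origin. Fits any slot; the tab stays out in the bay.
- module4: Plug-in module (up to four, all alike, some absent), about 0.15 kg: flat aluminium block 100 (x) x 32 (y) x 22 mm with a black upright grip tab, 24 (x) x 10 (y) mm, z 22 to 54, centred at x = -38 mm (tail). Origin: centre of its underside. Its nose, with a groove across its top at x 20 to 34 mm, is the +x end, 50 mm from the origin. Fits any slot; the tab stays out in the bay.
- stop1: Hidden rigid stop in the slot at case y = +69 mm. Origin: on the slot floor at the middle of the face the nose meets; axes as the case's. It lies 47 to 63 mm behind the roof's front edge (case x +72 to +88), different in each slot and run. Home: nose on this face (module origin at x = -50 mm here); a light catch (under 2 N) then drops into the module's groove and keeps it from sliding back.
- stop2: Hidden rigid stop in the slot at case y = +23 mm. Origin: on the slot floor at the middle of the face the nose meets; axes as the case's. It lies 47 to 63 mm behind the roof's front edge (case x +72 to +88), different in each slot and run. Home: nose on this face (module origin at x = -50 mm here); a light catch (under 2 N) then drops into the module's groove and keeps it from sliding back.
- stop3: Hidden rigid stop in the slot at case y = -23 mm. Origin: on the slot floor at the middle of the face the nose meets; axes as the case's. It lies 47 to 63 mm behind the roof's front edge (case x +72 to +88), different in each slot and run. Home: nose on this face (module origin at x = -50 mm here); a light catch (under 2 N) then drops into the module's groove and keeps it from sliding back.
- stop4: Hidden rigid stop in the slot at case y = -69 mm. Origin: on the slot floor at the middle of the face the nose meets; axes as the case's. It lies 47 to 63 mm behind the roof's front edge (case x +72 to +88), different in each slot and run. Home: nose on this face (module origin at x = -50 mm here); a light catch (under 2 N) then drops into the module's groove and keeps it from sliding back.
- narrow_flap (a joint): Hinge of the narrow plywood top flap on the +y wall, rad: 0 = closed flat (end stop), 2 to 2.4 at the start, leaning open outwards; stays where left (friction 0.1 N m). Flap 250 (case x) x 105 x 8 mm; hinge line at case y = +112, z = 66 mm, on its lower face. Closed it covers y +112 to +7, z 66 to 74 mm. At angle a its free edge is at y = 112 - 105 cos a, z = 66 + 105 sin a mm.
- wide_flap (a joint): Hinge of the wide plywood top flap on the -y wall, rad: 0 = closed flat (end stop), 2 to 2.4 at the start, leaning open outwards; stays where left (friction 0.17 N m). Flap 250 (case x) x 135 x 8 mm; hinge line at case y = -112, z = 75 mm, on its lower face. Closed it covers y -112 to +23, z 75 to 83 mm, over the other. At angle a its free edge is at y = -112 + 135 cos a, z = 75 + 135 sin a mm.
- narrow_flap_edge (a point): Middle of the narrow flap's free edge.
- wide_flap_edge (a point): Middle of the wide flap's free edge.
- meter: Bystander: grey box meter with a blue top, 100 x 80 x 50 mm, origin under its centre. Not to be disturbed.
- tape: Bystander: roll of yellow tape lying flat, 90 mm across, 24 mm high, origin under its centre. Not to be disturbed.
- driver: Bystander: screwdriver lying on the bench, about 0.2 m long. Not to be disturbed.
There are look-alikes about, which are no part of the job. What is shaped like the module4 but blue is not meant. Leave any yellow look-alike of the module1 alone.

How it is judged:
On the way, in this order (a step that is already met when the one before it is completed fails the run):
1. every module is fully home in a slot, both flaps still open (((x of module1 in the frame of stop1 between -0.053 and -0.045 m and y of module1 in the frame of stop1 between -0.004 and 0.004 m and z of module1 in the frame of stop1 between -0.004 and 0.004 m) or (x of module1 in the frame of stop2 between -0.053 and -0.045 m and y of module1 in the frame of stop2 between -0.004 and 0.004 m and z of module1 in the frame of stop2 between -0.004 and 0.004 m) or (x of module1 in the frame of stop3 between -0.053 and -0.045 m and y of module1 in the frame of stop3 between -0.004 and 0.004 m and z of module1 in the frame of stop3 between -0.004 and 0.004 m) or (x of module1 in the frame of stop4 between -0.053 and -0.045 m and y of module1 in the frame of stop4 between -0.004 and 0.004 m and z of module1 in the frame of stop4 between -0.004 and 0.004 m)) and angle between each of module1, module2, module3, module4's own z axis and vertical below 0.08 rad and ((x of module2 in the frame of stop1 between -0.053 and -0.045 m and y of module2 in the frame of stop1 between -0.004 and 0.004 m and z of module2 in the frame of stop1 between -0.004 and 0.004 m) or (x of module2 in the frame of stop2 between -0.053 and -0.045 m and y of module2 in the frame of stop2 between -0.004 and 0.004 m and z of module2 in the frame of stop2 between -0.004 and 0.004 m) or (x of module2 in the frame of stop3 between -0.053 and -0.045 m and y of module2 in the frame of stop3 between -0.004 and 0.004 m and z of module2 in the frame of stop3 between -0.004 and 0.004 m) or (x of module2 in the frame of stop4 between -0.053 and -0.045 m and y of module2 in the frame of stop4 between -0.004 and 0.004 m and z of module2 in the frame of stop4 between -0.004 and 0.004 m)) and ((x of module3 in the frame of stop1 between -0.053 and -0.045 m and y of module3 in the frame of stop1 between -0.004 and 0.004 m and z of module3 in the frame of stop1 between -0.004 and 0.004 m) or (x of module3 in the frame of stop2 between -0.053 and -0.045 m and y of module3 in the frame of stop2 between -0.004 and 0.004 m and z of module3 in the frame of stop2 between -0.004 and 0.004 m) or (x of module3 in the frame of stop3 between -0.053 and -0.045 m and y of module3 in the frame of stop3 between -0.004 and 0.004 m and z of module3 in the frame of stop3 between -0.004 and 0.004 m) or (x of module3 in the frame of stop4 between -0.053 and -0.045 m and y of module3 in the frame of stop4 between -0.004 and 0.004 m and z of module3 in the frame of stop4 between -0.004 and 0.004 m)) and ((x of module4 in the frame of stop1 between -0.053 and -0.045 m and y of module4 in the frame of stop1 between -0.004 and 0.004 m and z of module4 in the frame of stop1 between -0.004 and 0.004 m) or (x of module4 in the frame of stop2 between -0.053 and -0.045 m and y of module4 in the frame of stop2 between -0.004 and 0.004 m and z of module4 in the frame of stop2 between -0.004 and 0.004 m) or (x of module4 in the frame of stop3 between -0.053 and -0.045 m and y of module4 in the frame of stop3 between -0.004 and 0.004 m and z of module4 in the frame of stop3 between -0.004 and 0.004 m) or (x of module4 in the frame of stop4 between -0.053 and -0.045 m and y of module4 in the frame of stop4 between -0.004 and 0.004 m and z of module4 in the frame of stop4 between -0.004 and 0.004 m)) and value of joint each of narrow_flap, wide_flap above 0.5 rad), for 0.2 s.
2. the narrow flap is down flat while the wide flap is still open (value of joint narrow_flap below 0.06 rad and value of joint wide_flap above 0.5 rad), for 0.2 s.
3. the wide flap is down flat over it (value of joint each of narrow_flap, wide_flap below 0.06 rad), for 0.2 s.
At the end, for the whole second after the job is handed in: Every module lies flat (within 0.08 rad) in a slot with its nose within 3 mm of that slot's stop; both flaps are closed to within 0.06 rad, the narrow one having been closed first (all of step 3 and ((x of module1 in the frame of stop1 between -0.053 and -0.045 m and y of module1 in the frame of stop1 between -0.004 and 0.004 m and z of module1 in the frame of stop1 between -0.004 and 0.004 m) or (x of module1 in the frame of stop2 between -0.053 and -0.045 m and y of module1 in the frame of stop2 between -0.004 and 0.004 m and z of module1 in the frame of stop2 between -0.004 and 0.004 m) or (x of module1 in the frame of stop3 between -0.053 and -0.045 m and y of module1 in the frame of stop3 between -0.004 and 0.004 m and z of module1 in the frame of stop3 between -0.004 and 0.004 m) or (x of module1 in the frame of stop4 between -0.053 and -0.045 m and y of module1 in the frame of stop4 between -0.004 and 0.004 m and z of module1 in the frame of stop4 between -0.004 and 0.004 m)) and angle between each of module1, module2, module3, module4's own z axis and vertical below 0.08 rad and ((x of module2 in the frame of stop1 between -0.053 and -0.045 m and y of module2 in the frame of stop1 between -0.004 and 0.004 m and z of module2 in the frame of stop1 between -0.004 and 0.004 m) or (x of module2 in the frame of stop2 between -0.053 and -0.045 m and y of module2 in the frame of stop2 between -0.004 and 0.004 m and z of module2 in the frame of stop2 between -0.004 and 0.004 m) or (x of module2 in the frame of stop3 between -0.053 and -0.045 m and y of module2 in the frame of stop3 between -0.004 and 0.004 m and z of module2 in the frame of stop3 between -0.004 and 0.004 m) or (x of module2 in the frame of stop4 between -0.053 and -0.045 m and y of module2 in the frame of stop4 between -0.004 and 0.004 m and z of module2 in the frame of stop4 between -0.004 and 0.004 m)) and ((x of module3 in the frame of stop1 between -0.053 and -0.045 m and y of module3 in the frame of stop1 between -0.004 and 0.004 m and z of module3 in the frame of stop1 between -0.004 and 0.004 m) or (x of module3 in the frame of stop2 between -0.053 and -0.045 m and y of module3 in the frame of stop2 between -0.004 and 0.004 m and z of module3 in the frame of stop2 between -0.004 and 0.004 m) or (x of module3 in the frame of stop3 between -0.053 and -0.045 m and y of module3 in the frame of stop3 between -0.004 and 0.004 m and z of module3 in the frame of stop3 between -0.004 and 0.004 m) or (x of module3 in the frame of stop4 between -0.053 and -0.045 m and y of module3 in the frame of stop4 between -0.004 and 0.004 m and z of module3 in the frame of stop4 between -0.004 and 0.004 m)) and ((x of module4 in the frame of stop1 between -0.053 and -0.045 m and y of module4 in the frame of stop1 between -0.004 and 0.004 m and z of module4 in the frame of stop1 between -0.004 and 0.004 m) or (x of module4 in the frame of stop2 between -0.053 and -0.045 m and y of module4 in the frame of stop2 between -0.004 and 0.004 m and z of module4 in the frame of stop2 between -0.004 and 0.004 m) or (x of module4 in the frame of stop3 between -0.053 and -0.045 m and y of module4 in the frame of stop3 between -0.004 and 0.004 m and z of module4 in the frame of stop3 between -0.004 and 0.004 m) or (x of module4 in the frame of stop4 between -0.053 and -0.045 m and y of module4 in the frame of stop4 between -0.004 and 0.004 m and z of module4 in the frame of stop4 between -0.004 and 0.004 m))); the robot touches nothing.
It fails at once if the meter, tape or screwdriver is moved by more than 3 cm (distance of any of meter, tape, driver from where it was at the start of the episode above 0.03 m).
Of module1, module2, module3, module4 only 2 to 4 are there at a start; the rules pass over those that are not, and their reading is None.
At some moment in a run one of module1, module2, module3, module4 may be knocked a few centimetres aside while the robot is not near it.
It also fails if it takes over 210 s, if anything falls off the work surface, if the arm or the gripper's body presses on something with over 40 N, if the wrist force passes 120 N, or if a joint passes its speed limit or range.

ROBOT

A 6-joint arm with a two-finger parallel gripper is mounted at the origin on the work surface. World frame = base frame: x ahead of the robot, y to its left, z up, the work surface at z = 0. Lengths are in m, angles in rad, forces in N, time in s.
With the tool pointing down it reaches from about 0.25 to 0.725 m from the base axis. Payload 4 kg.
Tool frame: the origin (TCP) lies at the very end of the fingers, on their centre line; the grasp point (between the pads) lies 19 mm behind it; z points along the fingers, y is the line along which they close (so a half turn about z gives the same grasp; the last joint's range is limited). The gripper opens to 85 mm and grips with 20 to 120 N. Pads are 22 mm wide; open, the fingers measure 114 mm over their backs; the gripper's body (76 mm by 85 mm) begins 54 mm behind the grasp point. The pads swing forward as they close: fully open they stand 13 mm farther back than shut.
Start: joints at [-1.159, 0.241, 0.005, 1.335, 0, 1.571], TCP at [0.2, -0.458, 0.231] pointing down, gripper open.
Joint ranges: [-2.72, 2.72], [-1.05, 1.87], [-1.09, 1.28], [-1.99, 2.15], [-1.42, 1.44], [-3.14, 3.14]. Speed limits (rad/s): [2.79, 2.79, 3.14, 3.14, 3.14, 3.14].

INTERFACE

Orientations are given as a unit quaternion [x, y, z, w].
In Python, from workcell import bot, vision, workorder gives the robot as it stands.
- The arm moves only by the shell command python3 -m creep 'ROWS' [OPENING]. ROWS is JSON, a list of rows, each a list of 2 entries, a list of its own where there are three numbers: the shift along the tool's x, y, z in mm, then the turn, a rotation vector about the tool's x, y, z in rad. In form: [[[dx, dy, dz], [wx, wy, wz]], ...]. A call has 1 to 12 rows; each row shifts and turns the commanded pose from where the row before left it, along the tool's axes as they then stand; what a row does not reach is not made up. A row lasts 1/8 s, in which the tool goes at most 62.5 mm and 10.7 degrees, less where a joint would pass 70% of its speed; a pose out of reach is approached as far as the arm can. A call is refused whole if a number of a shift passes 62.5 or a number of a turn 0.188, either way. A call with a gripper value outside its range is refused whole. OPENING is the finger opening in mm, from 0 to 85.4, set as the call begins (- or left out, the last holds). The fingers move at their own pace and stop on an object; the grip force is fixed at half the most. Time passes only in rows, so rows that do not move let the fingers close. It gives the time, the measured TCP pose, the force, the opening and the grip force at its end, in the units of the state.
- bot.get_obs(): the state, without advancing time (a new reading comes with each control period).
- vision.camera(name): name is "scene" or "side" or "wrist"; returns a dict with "image" (480x640x3 uint8, blue, green, red), "z_map" (480x640 float32, m along the optical axis (not along the pixel's ray), 0 where there is no reading), "K" (3x3 intrinsics, pixels), "rvec" (rotation vector, rad) and "tvec" (3), from world to camera coordinates, as OpenCV has them; the wrist camera has in their place "tool_from_camera" (4x4, takes a point from camera to tool coordinates, whose origin is the TCP and whose axes are the flange's). Camera axes: x right, y down, z forward; pixel columns grow to the right and rows downward; lengths in m; the calibration is good to about 2 mm. The wrist camera is an equidistant fisheye: a pixel r from the principal point sees the ray r / f radians off the axis. A picture is of the moment at which its call begins: read the wrist's pose just before it.
- workorder.job_done(): hands the job in; it is judged then, once.
Trained networks look in a picture, given as the dict that the camera call returned (one of the last four; its "shot" number tells which), for a name from the list of things; names that differ only in an ending like _2 or _b are one class to them, and where a whole thing is asked for, a point or a joint stands for the part that bears it (a point fixed in the world has none). Each returns a list of dicts, best first, with "score" (0 to 1); they miss things now and then, are a little off and sometimes report something else, mostly with a low value. They report only what shows in the picture. A call takes as long as a camera call. They do not tell look-alikes from the thing itself.
- vision.spot_in(picture, query): "position" ([column, row] in pixels, amid what is visible of it).
- vision.place_of(picture, query): "position" ([column, row] in pixels: a listed point, or the origin of a listed thing).
The state is a dict: "clock": time; "joint_pos": joint angles; "joint_vel": joint speeds; "tau": joint torques, N m; "eef_pos": TCP position; "tool_rot": TCP orientation; "ft_force": force on the tool from outside, world axes, zero at the start; "ft_torque": the same for the moment, N m; "grip_width": finger opening in m; "grasp_force": force on a finger pad.
Only numpy, scipy, OpenCV 4.12 (cv2) and the standard library are available. Lean on these libraries where they do the work, as an engineer would, in place of code of your own. Each camera call takes 0.05 s, during which the arm holds its last target. There are 200 camera calls.

## Working session

There is one attempt and no reset: what is moved stays moved. The work goes in short steps, Python scripts to look and compute and a shell command to move; the robot and the scene stay as the last step left them, time stands still between calls to the robot, and variables do not carry over. Pictures are saved under pics/ and viewed, at most 14 in all, crops included, and the job is handed in when it is done.

```bash
ls; mkdir -p pics
cat > h.py <<'E'
import numpy as np,cv2
from scipy.spatial.transform import Rotation as R
from workcell import bot,vision,workorder
def shot(n,f=None):
    p=vision.camera(n)
    if f: cv2.imwrite('pics/'+f+'.png',p['image'])
    return p
def world(p,u,v,z=None,depth=None):
    """pixel->world: on plane z, or via depth map"""
    M=cv2.Rodrigues(np.array(p['rvec'],float))[0];t=np.array(p['tvec'],float).ravel();K=np.array(p['K'])
    r=np.linalg.inv(K)@[u,v,1]; c=-M.T@t; d=M.T@r
    if z is not None: return c+d*(z-c[2])/d[2]
    dz=p['z_map'][int(round(v)),int(round(u))] if depth is None else depth
    return c+d*dz
def cloud(p):
    M=cv2.Rodrigues(np.array(p['rvec'],float))[0];t=np.array(p['tvec'],float).ravel();K=np.array(p['K'])
    v,u=np.mgrid[:480,:640]; r=np.stack([u,v,np.ones_like(u)],-1)@np.linalg.inv(K).T
    return (r*p['z_map'][...,None]-t)@M
def st():
    o=bot.get_obs(); print(round(o['clock'],2),np.round(o['eef_pos'],4),np.round(o['tool_rot'],4),'F',np.round(o['ft_force'],1),'w',np.round(o['grip_width'],4),'g',np.round(o['grasp_force'],1)); return o
E
python3 - <<'E'
from h import *
st()
for n in('scene','side'):
    p=shot(n,n+'0')
    for q in('module1','case','slots','bay','narrow_flap_edge','wide_flap_edge','meter','tape','driver'):
        for f in((vision.place_of,) ):
            for r in f(p,q)[:6]: print(n,q,np.round(r['position']),round(r['score'],2))
E
```

```text
pics
0.0 [ 0.1999 -0.4576  0.2304] [ 9.789e-01  2.044e-01 -2.000e-04 -1.000e-03] F [0.8 0.1 0.3] w 0.0858 g 0.0
scene module1 [124. 279.] 0.92
scene module1 [424. 211.] 0.9
scene module1 [466. 207.] 0.8
scene module1 [166. 280.] 0.73
scene case [339. 256.] 0.95
scene bay [329. 246.] 0.8
scene narrow_flap_edge [396. 207.] 0.73
scene wide_flap_edge [262. 204.] 0.78
scene meter [168. 280.] 0.62
scene tape [179. 320.] 0.61
scene driver [340. 319.] 0.71
side module1 [335. 455.] 0.83
side module1 [339. 396.] 0.82
side module1 [255. 145.] 0.58
side module1 [252. 170.] 0.57
side case [314. 247.] 0.76
side slots [320. 242.] 0.75
side bay [296. 243.] 0.65
side narrow_flap_edge [311. 159.] 0.71
side wide_flap_edge [318. 257.] 0.84
side meter [345. 172.] 0.66
side tape [407. 379.] 0.61
side driver [398. 250.] 0.58
```

View pics/scene0.png

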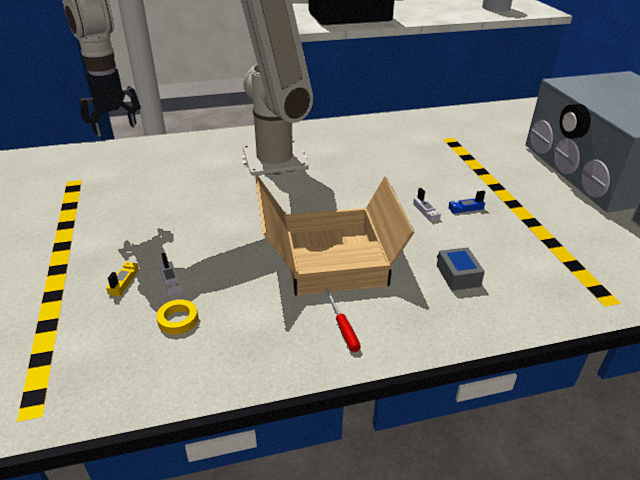

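View pics/side0.png

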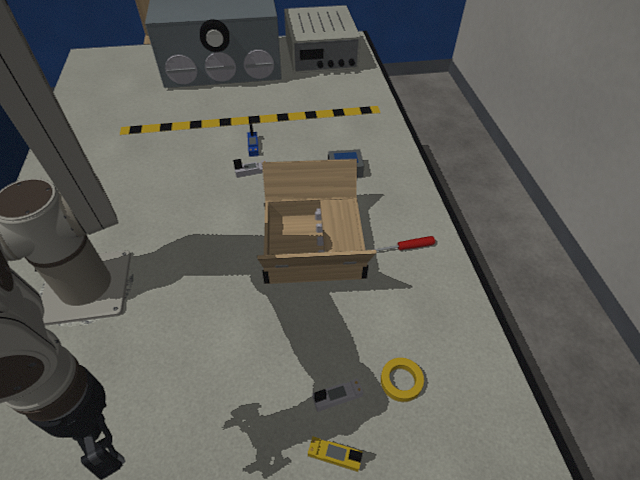

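Scene: silver modules at (427,207) and (168,277), the yellow (122,279) and blue (466,206) look-alikes are to be left alone, meter (460,265), tape (177,317), driver (345,325). The case's slots face away from the robot (world +x), narrow flap at +y. Now I measure.

```bash
cat > ortho.py <<'E'
from h import *
def ortho(ps,x0,x1,y0,y1,s=0.001,zmax=.2):
    H=int((x1-x0)/s);W=int((y1-y0)/s);im=np.zeros((H,W,3),np.uint8);hz=np.full((H,W),-1.)
    for p in ps:
        c=cloud(p);ok=(p['z_map']>0)&(c[...,2]<zmax)&(c[...,0]>x0)&(c[...,0]<x1)&(c[...,1]>y0)&(c[...,1]<y1)
        P=c[ok];I=p['image'][ok];o=np.argsort(P[:,2]);P=P[o];I=I[o]
        a=((x1-P[:,0])/s).astype(int).clip(0,H-1);b=((y1-P[:,1])/s).astype(int).clip(0,W-1)
        m=P[:,2]>hz[a,b]; im[a[m],b[m]]=I[m];hz[a[m],b[m]]=P[m,2]
    return im,hz   # up = +x, left = +y
E
python3 - <<'E'
from ortho import *
a=shot('scene');b=shot('side')
for n,p in(('scene',a),('side',b)):
    for q in('module1','case','slots','bay','meter','tape','driver'):
        z=.006 if q in('slots','bay') else 0
        for r in vision.place_of(p,q)[:6]: print(n,q,np.round(world(p,*r['position'],z=z),3),round(r['score'],2))
    for q in('narrow_flap_edge','wide_flap_edge'):
        for r in vision.place_of(p,q)[:1]: print(n,q,np.round(world(p,*r['position']),3),round(r['score'],2))
im,hz=ortho([a,b],.2,.7,-.25,.25)
big=cv2.resize(im,(600,600),interpolation=0);cv2.imwrite('pics/ortho.png',big)
for p,n in((a,'scene'),(b,'side')):
    c=cloud(p).reshape(-1,3); c=c[(p['z_map'].ravel()>0)&(c[:,0]>.2)&(c[:,0]<.7)&(abs(c[:,1])<.3)]
    for z0,z1 in((.059,.069),(.072,.078)):
        m=c[(c[:,2]>z0)&(c[:,2]<z1)]; print(n,len(m),m.min(0),m.max(0),cv2.minAreaRect(m[:,:2].astype(np.float32)))
E
```

```text
scene module1 [ 0.532 -0.474  0.   ] 0.95
scene module1 [0.431 0.502 0.   ] 0.8
scene module1 [0.409 0.378 0.   ] 0.78
scene case [0.576 0.055 0.   ] 0.81
scene bay [0.534 0.049 0.006] 0.77
scene meter [0.708 0.33  0.   ] 0.67
scene tape [ 0.696 -0.36  -0.   ] 0.87
scene tape [0.57  0.059 0.   ] 0.71
scene driver [ 0.786 -0.001  0.   ] 0.71
scene narrow_flap_edge [0.591 0.198 0.155] 0.95
scene wide_flap_edge [ 0.258 -0.098  0.001] 0.6
side module1 [0.42  0.368 0.   ] 0.8
side module1 [ 0.54  -0.479  0.   ] 0.79
side module1 [ 0.564 -0.363  0.   ] 0.77
side module1 [0.436 0.498 0.   ] 0.76
side module1 [0.582 0.011 0.   ] 0.63
side case [0.576 0.049 0.   ] 0.93
side slots [0.599 0.048 0.006] 0.85
side bay [0.526 0.053 0.006] 0.71
side meter [0.714 0.336 0.   ] 0.6
side tape [ 0.706 -0.358  0.   ] 0.91
side driver [0.796 0.002 0.   ] 0.8
side narrow_flap_edge [0.609 0.395 0.003] 0.77
side wide_flap_edge [ 0.56  -0.125  0.166] 0.9
scene 2809 [ 0.43552698 -0.07966699  0.05903244] [0.69999319 0.17212797 0.06898564] ((0.5722214579582214, 0.047049470245838165), (0.2301328331232071, 0.25971370935440063), 84.01371002197266)
scene 245 [ 0.43701819 -0.08527587  0.07202891] [0.69821236 0.17504467 0.07798076] ((0.5739970207214355, 0.04689307510852814), (0.24026228487491608, 0.25211450457572937), 84.00880432128906)
side 2631 [ 0.43833884 -0.08337085  0.05901186] [0.69991154 0.17369269 0.06899202] ((0.5728093981742859, 0.044917307794094086), (0.23819005489349365, 0.2501852512359619), 84.86067962646484)
side 236 [ 0.45125567 -0.08453555  0.0720421 ] [0.69854002 0.17777068 0.07798614] ((0.5678159594535828, 0.043962545692920685), (0.24686375260353088, 0.23945936560630798), 84.36146545410156)
```

View pics/ortho.png

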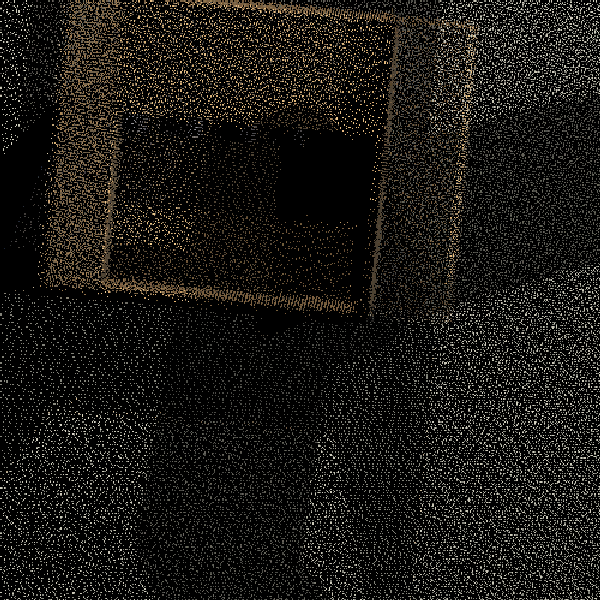

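The case yaw is about -6.5°, with its centre near (0.575, 0.047). The -y silver module is at about (0.56,-0.36). I'll go above it and look with the wrist camera.

```bash
cat >> h.py <<'E'
def go(x,y,z,yaw=None):
    """shift in present tool axes (mm), and turn about tool z (rad) to make tool x point at world yaw (deg)"""
    o=bot.get_obs();T=R.from_quat(o['tool_rot']);d=T.inv().apply(np.array([x,y,z])-o['eef_pos'])*1e3
    print('shift',np.round(d,1),end=' ')
    X=T.as_matrix()[:,0];a=np.degrees(np.arctan2(X[1],X[0]))
    if yaw is not None: print('turn wz',round(-np.radians((yaw-a+180)%360-180),3),end=' ')
    print('yaw now',round(a,2),'tilt',np.round(T.as_matrix()[:2,2],3))
def wpix(p,o,pts):
    """world points -> wrist fisheye pixels"""
    T=np.eye(4);T[:3,:3]=R.from_quat(o['tool_rot']).as_matrix();T[:3,3]=o['eef_pos']
    C=np.linalg.inv(T@np.array(p['tool_from_camera']));q=np.atleast_2d(pts)@C[:3,:3].T+C[:3,3]
    r=np.hypot(q[:,0],q[:,1]);th=np.arctan2(r,q[:,2]);K=np.array(p['K'])
    return np.c_[K[0,0]*th*q[:,0]/r+K[0,2],K[1,1]*th*q[:,1]/r+K[1,2]]
def wworld(p,o,u,v,z):
    """wrist pixel(s) -> world on plane z"""
    T=np.eye(4);T[:3,:3]=R.from_quat(o['tool_rot']).as_matrix();T[:3,3]=o['eef_pos']
    C=T@np.array(p['tool_from_camera']);K=np.array(p['K'])
    a=(np.asarray(u,float)-K[0,2])/K[0,0];b=(np.asarray(v,float)-K[1,2])/K[1,1];th=np.hypot(a,b);s=np.sinc(th/np.pi)
    d=np.stack([a*s,b*s,np.cos(th)],-1)@C[:3,:3].T
    return C[:3,3]+d*((z-C[2,3])/d[...,2])[...,None]
E
python3 - <<'E'
from h import *
p=shot('wrist');print(np.round(p['tool_from_camera'],3),p['K'])
go(.48,-.37,.25,6)
E
```

```text
[[-0.001 -0.95  -0.311  0.079]
 [ 1.    -0.001 -0.001  0.001]
 [ 0.    -0.311  0.95  -0.141]
 [ 0.     0.     0.     1.   ]] [[371.64829954   0.         321.17448088]
 [  0.         371.64829954 240.26245619]
 [  0.           0.           1.        ]]
shift [291.8  31.2 -18.7] turn wz 0.307 yaw now 23.59 tilt [-0.  0.]
```

```bash
python3 -m creep '[[[48,5,-3],[0,0,0.1]],[[49,0,-3],[0,0,0.1]],[[49,-5,-3],[0,0,0.1]],[[49,-10,-3],[0,0,0]],[[49,-10,-3],[0,0,0]],[[49,-10,-3],[0,0,0]],[[0,0,0],[0,0,0]]]'
python3 - <<'E'
from h import *
o=st();p=shot('wrist','w1')
for r in vision.place_of(p,'module1')[:4]: print(np.round(r['position']),r['score'],np.round(wworld(p,o,*r['position'],0),3))
E
```

```text
clock: 2.92
eef_pos: [0.4855, -0.3655, 0.2485]
tool_rot: [0.998, 0.058, 0.0, -0.0]
ft_force: [0.0, 0.3, 1.1]
grip_width: 0.0854
grasp_force: 0.0
2.92 [ 0.4855 -0.3655  0.2485] [ 9.983e-01  5.830e-02  2.000e-04 -2.000e-04] F [0.  0.3 1.1] w 0.0854 g 0.0
[330. 123.] 0.92 [ 0.565 -0.367  0.   ]
[430. 164.] 0.77 [ 0.537 -0.478  0.   ]
```

View pics/w1.png

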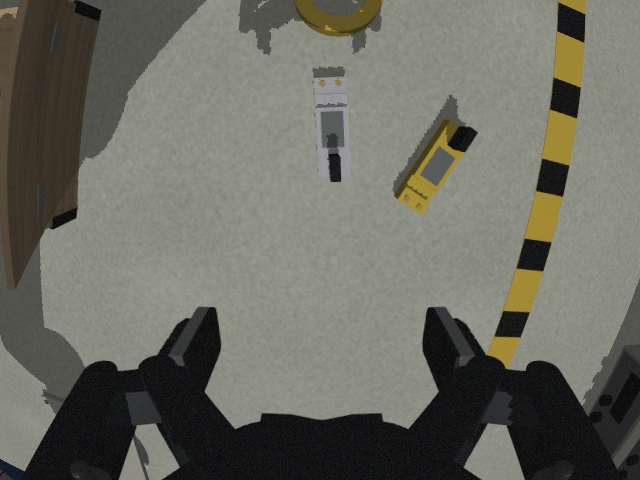

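The wrist view shows the silver module at (332,125) with its tab at (335,167) and nose up, and the yellow look-alike at (440,165). This is the chosen one, clear of the rest.

```bash
cat >> h.py <<'E'
def modpose(n,t,z=.022):
    """centre and yaw from nose-edge and tail-edge midpoints (world) on top face"""
    d=n-t;c=(n+t)/2;print('len',round(np.linalg.norm(d[:2])*1e3,1),'c',np.round(c,4),'yaw',round(np.degrees(np.arctan2(d[1],d[0])),1),'tab',np.round(c-.038*d/np.linalg.norm(d),4))
E
python3 - <<'E'
from h import *
o=bot.get_obs();p=shot('wrist')
W=lambda u,v,z=.022: wworld(p,o,u,v,z)
modpose((W(314,78)+W(347,76))/2,(W(319,180)+W(352,178))/2)
print(W(335,155,.054),W(335,182,.040))
cv2.imwrite('pics/w1c.png',cv2.resize(p['image'][50:200,270:400],None,fx=4,fy=4,interpolation=2))
go(.527,-.3665,.10,2)
E
```

```text
len 101.9 c [ 0.5573 -0.3711  0.022 ] yaw 9.4 tab [ 0.5198 -0.3773  0.022 ]
[ 0.53359147 -0.37460808  0.054     ] [ 0.50675125 -0.37831882  0.04      ]
shift [ 45.2   4.4 148.9] turn wz 0.077 yaw now 6.4 tilt [-0.001  0.   ]
```

View pics/w1c.png

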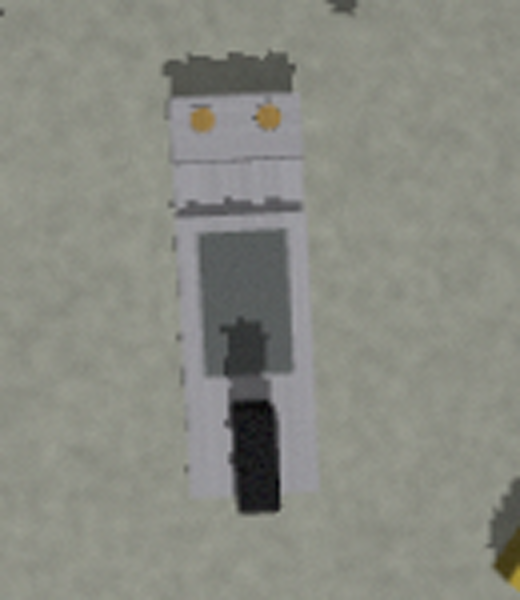

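The crop confirms the silver body, black tab and groove with orange dots on the nose: nose edge mid (328.8,74), tail edge mid (333.2,173.7).

Run:
```python
from h import *
o=bot.get_obs();p=shot('wrist')
W=lambda u,v,z=.022: wworld(p,o,u,v,z)
modpose(W(328.75,74),W(333.2,173.7))
print(np.abs(p['image'][50:200,270:400].astype(int)-cv2.imread('pics/w1.png')[50:200,270:400]).mean())
go(.525,-.376,.03,9.4)
```

```text
len 99.5 c [ 0.5605 -0.3692  0.022 ] yaw 9.0 tab [ 0.523  -0.3752  0.022 ]
7.046136752136752
shift [ 42.6  13.4 219.2] turn wz -0.053 yaw now 6.35 tilt [-0.001  0.   ]
```

```bash
python3 -m creep '[[[20.5,6.4,30],[0,0,-0.046]],[[20.5,5.2,40],[0,0,0]],[[0,0,40],[0,0,0]],[[0,0,40],[0,0,0]],[[0,0,40],[0,0,0]],[[0,0,0],[0,0,0]],[[0,0,0],[0,0,0]]]' 45
python3 - <<'E'
from h import *
o=st();p=shot('wrist','w2')
go(.523,-.3752,.028,9)
E
```

```text
clock: 4.0
eef_pos: [0.5246, -0.3743, 0.0612]
tool_rot: [0.997, 0.078, 0.001, 0.001]
ft_force: [0.0, -0.6, 0.5]
grip_width: 0.045
grasp_force: 0.0
4.0 [ 0.5246 -0.3743  0.0612] [9.969e-01 7.810e-02 8.000e-04 7.000e-04] F [ 0.  -0.6  0.5] w 0.045 g 0.0
shift [-2.5  0.1 33.9] turn wz -0.0 yaw now 8.98 tilt [ 0.003 -0.002]
```

View pics/w2.png

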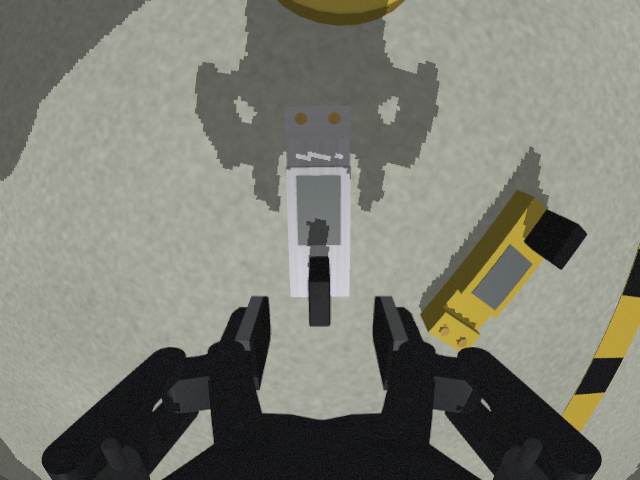

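Module axis is centred between the fingers (tab at (319,290), body 107–296 rows); I'll check x and descend.

```bash
python3 - <<'E'
from h import *
o=bot.get_obs();p=shot('wrist')
W=lambda u,v,z=.022: wworld(p,o,u,v,z)
modpose(W(318,107),W(320,296))
E
python3 -m creep '[[[-2,0,17],[0,0,0]],[[0,0,17],[0,0,0]],[[0,0,0],[0,0,0]]]'
python3 -m creep '[[[0,0,0],[0,0,0]],[[0,0,0],[0,0,0]],[[0,0,0],[0,0,0]],[[0,0,0],[0,0,0]],[[0,0,0],[0,0,0]]]' 0
python3 - <<'E'
from h import *
p=shot('side');c=shot('scene')
# case yaw/centre from rails etc later
go(.45,.0,.20,-6.5)
E
```

```text
len 99.0 c [ 0.5626 -0.369   0.022 ] yaw 9.4 tab [ 0.5251 -0.3752  0.022 ]
clock: 4.47
eef_pos: [0.5207, -0.3721, 0.0225]
tool_rot: [0.997, 0.079, -0.002, -0.002]
ft_force: [0.4, -0.4, 0.3]
grip_width: 0.0453
grasp_force: 0.0
clock: 5.1
eef_pos: [0.5229, -0.3737, 0.0259]
tool_rot: [0.997, 0.079, 0.0, 0.0]
ft_force: [-0.3, -0.2, 2.0]
grip_width: 0.009
grasp_force: 59.3
shift [ -13.1 -380.4 -174.5] turn wz 0.271 yaw now 9.04 tilt [ 0.001 -0.001]
```

Gripped (9 mm, 59 N). Lift, turn and carry over the wide flap.

```bash
python3 -m creep '[[[0,0,-50],[0,0,0]],[[0,0,-50],[0,0,0]],[[0,0,-50],[0,0,0.1355]],[[0,0,-50],[0,0,0.1355]],[[0,0,-44],[0,0,0]]]'
python3 -m creep '[[[-11,-50,0],[0,0,0]],[[-11,-50,0],[0,0,0]],[[-11,-50,0],[0,0,0]],[[-11,-50,0],[0,0,0]],[[-11,-50,0],[0,0,0]],[[-11,-50,0],[0,0,0]],[[-11,-50,0],[0,0,0]],[[-11,-50,0],[0,0,0]],[[0,0,0],[0,0,0]],[[0,0,0],[0,0,0]]]'
python3 - <<'E'
from h import *
o=st();p=shot('wrist','w3');np.savez('w3',eef=o['eef_pos'],rot=o['tool_rot'])
for q in('slots','bay','case','narrow_flap_edge','wide_flap_edge'):
    z=.006 if q in('slots','bay') else 0
    for r in vision.place_of(p,q)[:2]: print(q,np.round(r['position']),r['score'],np.round(wworld(p,o,*r['position'],z),3))
E
```

```text
clock: 5.82
eef_pos: [0.5221, -0.3732, 0.2706]
tool_rot: [0.998, -0.057, -0.0, -0.0]
ft_force: [0.1, -0.8, -1.5]
grip_width: 0.0091
grasp_force: 59.0
clock: 7.08
eef_pos: [0.4758, -0.0135, 0.27]
tool_rot: [1.0, -0.025, 0.0, -0.018]
ft_force: [0.6, -0.7, -1.9]
grip_width: 0.0089
grasp_force: 59.2
7.08 [ 0.4758 -0.0135  0.27  ] [ 9.995e-01 -2.550e-02  1.000e-04 -1.850e-02] F [ 0.6 -0.7 -1.9] w 0.0089 g 59.2
slots [272.  92.] 0.94 [0.593 0.042 0.006]
slots [62. 41.] 0.34 [0.711 0.323 0.006]
bay [270. 152.] 0.58 [0.527 0.049 0.006]
narrow_flap_edge [ 54. 122.] 0.58 [ 0.604  0.352 -0.   ]
wide_flap_edge [514. 124.] 0.66 [ 0.555 -0.234  0.   ]
```

View pics/w3.png

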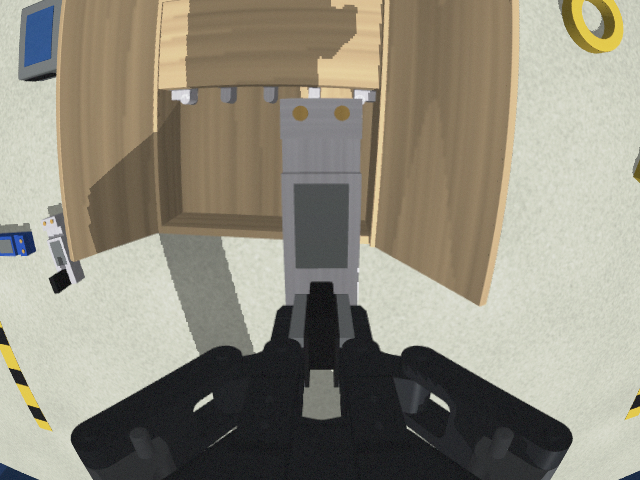

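The view shows the case from above: five rail tips at (183,96), (227,94), (269,94), (314,92), (362,96), the bay walls, and module B at (58,245). The tool is a bit off in yaw and tilt, so I'll measure both.

```bash
cat >> h.py <<'E'
def full(x,y,z,yaw):
    o=bot.get_obs();T=R.from_quat(o['tool_rot']);G=R.from_euler('z',yaw,degrees=True)*R.from_euler('x',180,degrees=True)
    print('shift(now axes)',np.round(T.inv().apply(np.array([x,y,z])-o['eef_pos'])*1e3,1),'shift(goal axes)',np.round(G.inv().apply(np.array([x,y,z])-o['eef_pos'])*1e3,1),'rotvec',np.round((T.inv()*G).as_rotvec(),3))
E
python3 - <<'E'
from h import *
o=st();p=shot('wrist','w3b');im=cv2.imread('pics/w3b.png')
cv2.imwrite('pics/w3c.png',cv2.resize(im[60:250,140:400],None,fx=3,fy=3,interpolation=2))
W=lambda u,v,z: np.round(wworld(p,o,u,v,z),4)
for z in(.025,.031): print([W(u,v,z)[:2] for u,v in((183,96),(227,94),(269,94),(314,92),(362,96))])
full(.483,.035,.27,-6.5)
E
```

```text
7.38 [ 0.4759 -0.0135  0.27  ] [ 9.995e-01 -2.560e-02  1.000e-04 -1.870e-02] F [-0.1  0.1 -1.5] w 0.0091 g 59.2
[array([0.5988, 0.1374]), array([0.5942, 0.0871]), array([0.5895, 0.0422]), array([ 0.588 , -0.0041]), array([ 0.5817, -0.0527])]
[array([0.5982, 0.1349]), array([0.5936, 0.0854]), array([0.5889, 0.0412]), array([ 0.5875, -0.0044]), array([ 0.5813, -0.0523])]
shift(now axes) [  4.7 -48.6   1.8] shift(goal axes) [  1.6 -48.9  -0. ] rotvec [-0.037  0.002  0.062]
```

View pics/w3c.png

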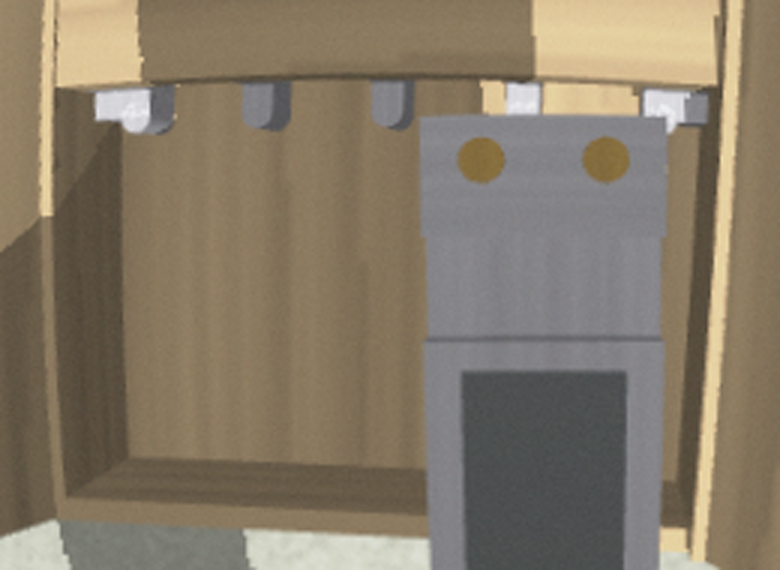

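Run:
```python
from h import *
o=bot.get_obs();p=shot('wrist')
def W(u,v,z): return wworld(p,o,140+u/3,60+v/3,z)
pts=[] # local xy, crop pix, z
pts=[((10,46),(264,127),.031),((10,0),(391,128),.031),((10,92),(150,131),.031),((10,-92),(660,131),.031),((-117,108),(128,462),.006),((-117,108),(70,497),.066),((-117,0),(420,501),.066),((-117,0),(420,469),.006),((-125,108),(66,520),.066),((-117,-108),(690,487),.066)]
L=np.array([a for a,_,_ in pts])/1e3;G=np.array([W(*b,z)[:2] for _,b,z in pts])
for z in(.025,.031):
  i=[0,1,2,3];
  print(z,np.round([W(*pts[k][1],z)[:2] for k in i],4).tolist())
print(np.round(G,4).tolist())
A,m=L-L.mean(0),G-G.mean(0);th=np.arctan2((A[:,0]*m[:,1]-A[:,1]*m[:,0]).sum(),(A*m).sum());c,s=np.cos(th),np.sin(th);Rm=np.array([[c,-s],[s,c]])
t=G.mean(0)-Rm@L.mean(0);print(np.degrees(th),t);print(np.round((G-t)@Rm*1e3,1).tolist())
```

```text
0.025 [[0.5851, 0.0867], [0.5801, 0.0415], [0.5891, 0.1299], [0.5737, -0.0502]]
0.031 [[0.5846, 0.085], [0.5797, 0.0405], [0.5886, 0.1275], [0.5734, -0.0498]]
[[0.5846, 0.085], [0.5797, 0.0405], [0.5886, 0.1275], [0.5734, -0.0498], [0.4626, 0.162], [0.4652, 0.1591], [0.4578, 0.0342], [0.4534, 0.0433], [0.4569, 0.1623], [0.4589, -0.0533]]
-3.638431862757374 [0.57331879 0.04066652]
[[8.4, 44.9], [6.4, 0.2], [9.7, 87.6], [5.9, -90.3], [-118.2, 114.0], [-115.4, 111.3], [-114.9, -13.8], [-119.8, -5.0], [-123.9, 114.0], [-108.3, -101.1]]
```

```bash
python3 -m creep '[[[0,0,0],[-0.037,0.002,0.045]],[[0.5,-15,0],[0,0,0]],[[0.5,-15,0],[0,0,0]],[[0.5,-15,0],[0,0,0]],[[0,0,40],[0,0,0]],[[0,0,40],[0,0,0]],[[0,0,30],[0,0,0]],[[0,0,0],[0,0,0]],[[0,0,0],[0,0,0]]]'
python3 - <<'E'
from h import *
o=st();full(.481,.031,.16,-5.5);p=shot('wrist','w4')
np.savez('w4',im=p['image'],eef=o['eef_pos'],rot=o['tool_rot'],K=p['K'],tool_from_camera=p['tool_from_camera'])
E
```

```text
clock: 8.6
eef_pos: [0.4785, -0.0072, 0.1624]
tool_rot: [1.0, -0.018, 0.001, -0.018]
ft_force: [0.4, 0.9, -1.4]
grip_width: 0.0092
grasp_force: 59.1
8.6 [ 0.4785 -0.0072  0.1624] [ 0.9997 -0.0182  0.0014 -0.0176] F [ 0.4  0.9 -1.4] w 0.0092 g 59.1
shift(now axes) [  1.1 -38.2   3.7] shift(goal axes) [ -1.2 -38.3   2.4] rotvec [-0.035 -0.001  0.06 ]
```

View pics/w4.png

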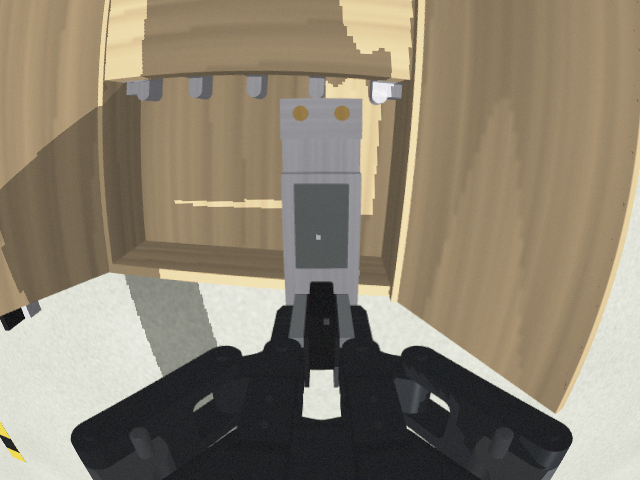

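Run:
```python
from h import *
print(np.round(bot.get_obs()['joint_pos'],3))
```

```text
[-0.038  0.239 -0.181  1.147  0.035  3.141]
```

Joint 6 is at its limit (3.14), so this grasp cannot reach the case yaw. I'll lay the module down in the bay here, where there is about 10 mm clearance fore and aft, then regrasp with the tool turned half round.

```bash
python3 -m creep '[[[0,0,0],[-0.035,0,0]],[[0,0,0],[0,0,0]],[[0,0,25],[0,0,0]],[[0,0,25],[0,0,0]],[[0,0,25],[0,0,0]],[[0,0,20],[0,0,0]],[[0,0,0],[0,0,0]],[[0,0,0],[0,0,0]]]'
python3 - <<'E'
from h import *
st();go(.4785,-.007,.036)
E
```

```text
clock: 9.65
eef_pos: [0.4783, -0.0127, 0.0671]
tool_rot: [1.0, -0.015, 0.001, -0.002]
ft_force: [1.0, -0.1, -2.2]
grip_width: 0.009
grasp_force: 59.1
9.65 [ 0.4783 -0.0127  0.0671] [ 9.999e-01 -1.470e-02  9.000e-04 -2.400e-03] F [ 1.  -0.1 -2.2] w 0.009 g 59.1
shift [ 0.  -5.5 31.1] yaw now -1.69 tilt [0.002 0.005]
```

```bash
python3 -m creep '[[[0,0,12],[0,0,0]],[[0,0,12],[0,0,0]],[[0,0,5],[0,0,0]],[[0,0,3],[0,0,0]],[[0,0,0],[0,0,0]],[[0,0,0],[0,0,0]]]'
```

```text
clock: 10.4
eef_pos: [0.4778, -0.0125, 0.0344]
tool_rot: [1.0, -0.015, 0.0, -0.002]
ft_force: [-0.1, -0.3, -1.4]
grip_width: 0.0093
grasp_force: 59.1
```

```bash
python3 -m creep '[[[0,0,2],[0,0,0]],[[0,0,1],[0,0,0]],[[0,0,0],[0,0,0]]]'; python3 -m creep '[[[0,0,0],[0,0,0]],[[0,0,0],[0,0,0]],[[0,0,-5],[0,0,0]],[[0,0,-20],[0,0,0]],[[0,0,-40],[0,0,0]],[[0,0,-50],[0,0,0]],[[0,0,-50],[0,0,0]],[[0,0,0],[0,0,0]]]' 30
python3 - <<'E'
from h import *
st();print(np.round(bot.get_obs()['joint_pos'],3)); go(.478,-.0125,.2,175)
E
```

```text
clock: 10.78
eef_pos: [0.4777, -0.0125, 0.0319]
tool_rot: [1.0, -0.015, 0.001, -0.002]
ft_force: [-2.4, 0.0, 4.3]
grip_width: 0.0092
grasp_force: 60.0
clock: 11.78
eef_pos: [0.4806, -0.0134, 0.2009]
tool_rot: [1.0, -0.015, 0.005, -0.002]
ft_force: [0.1, -0.1, -0.8]
grip_width: 0.0303
grasp_force: 0.0
11.78 [ 0.4806 -0.0134  0.2009] [ 0.9999 -0.0147  0.0052 -0.0023] F [ 0.1 -0.1 -0.8] w 0.0303 g 0.0
[-0.031  0.21  -0.114  1.236  0.005  3.14 ]
shift [-2.6 -0.9  0.9] turn wz -3.084 yaw now -1.68 tilt [0.011 0.004]
```

```bash
python3 -m creep '[[[0,0,0],[0,0,-0.181]],[[0,0,0],[0,0,-0.181]],[[0,0,0],[0,0,-0.181]],[[0,0,0],[0,0,-0.181]],[[0,0,0],[0,0,-0.181]],[[0,0,0],[0,0,-0.181]],[[0,0,0],[0,0,-0.181]],[[0,0,0],[0,0,-0.181]],[[0,0,0],[0,0,-0.181]]]'
python3 -m creep '[[[0,0,0],[0,0,-0.181]],[[0,0,0],[0,0,-0.181]],[[0,0,0],[0,0,-0.181]],[[0,0,0],[0,0,-0.181]],[[0,0,0],[0,0,-0.181]],[[0,0,0],[0,0,-0.181]],[[0,0,0],[0,0,-0.181]],[[0,0,0],[0,0,-0.181]],[[0,0,0],[0,0,0]],[[0,0,0],[0,0,0]]]'
python3 - <<'E'
from h import *
o=st();full(.5,.04,.25,175);p=shot('wrist','w5')
np.savez('w5',im=p['image'],eef=o['eef_pos'],rot=o['tool_rot'],K=p['K'],tool_from_camera=p['tool_from_camera'])
print(np.round(bot.get_obs()['joint_pos'],3))
for r in vision.place_of(p,'module1')[:4]: print(np.round(r['position']),r['score'],np.round(wworld(p,o,*r['position'],.006),3))
cv2.imwrite('pics/w5c.png',cv2.resize(p['image'][0:330,100:500],(800,660))[:600])
E
```

```text
clock: 12.9
eef_pos: [0.4767, -0.0133, 0.1951]
tool_rot: [0.695, 0.719, 0.001, -0.002]
ft_force: [0.1, 0.0, -0.4]
grip_width: 0.0299
grasp_force: 0.0
clock: 14.15
eef_pos: [0.477, -0.0133, 0.1957]
tool_rot: [0.048, 0.999, 0.002, -0.0]
ft_force: [0.2, 0.1, -0.6]
grip_width: 0.0301
grasp_force: 0.0
14.15 [ 0.477  -0.0133  0.1957] [ 4.820e-02  9.988e-01  2.400e-03 -4.000e-04] F [ 0.2  0.1 -0.6] w 0.0301 g 0.0
shift(now axes) [-17.7  55.5 -54.1] shift(goal axes) [-18.2  55.1 -54.3] rotvec [ 0.005 -0.001 -0.009]
[-0.031  0.215 -0.122  1.234  0.005  0.065]
[325. 251.] 0.81 [ 0.515 -0.014  0.006]
[634. 145.] 0.75 [0.426 0.357 0.006]
```

View pics/w5c.png

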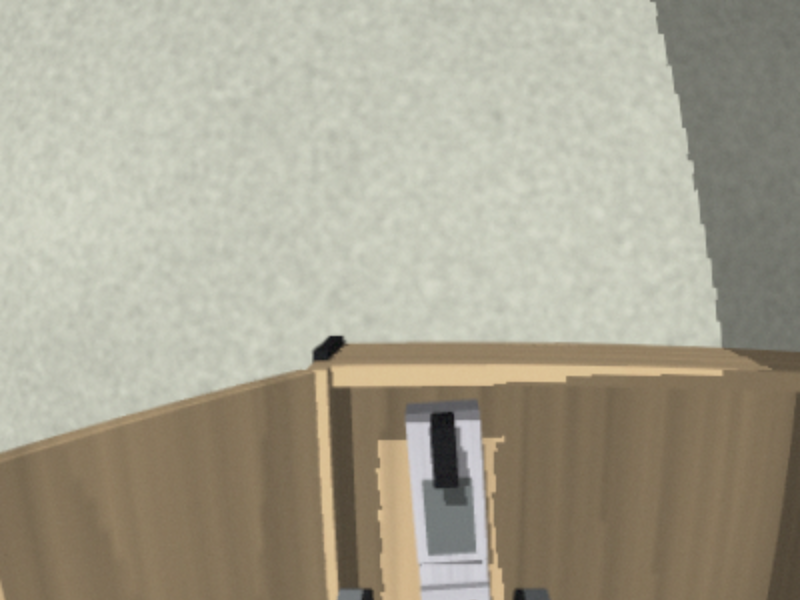

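Wrist view from the other side: module A lies flat in the bay, tail at about (443,405) in the crop and clear of the walls. Shift forward so the camera looks straight down on the rails and module.

```bash
python3 -m creep '[[[-23.5,12.3,-11],[0.005,-0.001,-0.009]],[[-23.5,12.3,-11],[0,0,0]],[[-23.5,12.3,-11],[0,0,0]],[[-23.5,12.3,-11],[0,0,0]],[[-23.5,12.3,-11],[0,0,0]],[[0,0,0],[0,0,0]],[[0,0,0],[0,0,0]]]'
python3 - <<'E'
from h import *
o=st();p=shot('wrist','w6');go(.5,0,.2)
np.savez('w6',im=p['image'],eef=o['eef_pos'],tool_rot=o['tool_rot'],K=p['K'],tool_from_camera=p['tool_from_camera'])
cv2.imwrite('pics/w6c.png',cv2.resize(p['image'][40:340,120:520],(800,600),interpolation=2))
for q in('module1','slots','bay'):
  for r in vision.place_of(p,q)[:4]: print(q,np.round(r['position']),r['score'],np.round(wworld(p,o,*r['position'],.006),4))
E
```

```text
clock: 15.12
eef_pos: [0.5989, 0.0375, 0.2506]
tool_rot: [0.043, 0.999, -0.0, -0.0]
ft_force: [0.2, 0.3, 0.3]
grip_width: 0.0299
grasp_force: 0.0
15.12 [0.5989 0.0375 0.2506] [ 4.270e-02  9.991e-01 -3.000e-04 -3.000e-04] F [0.2 0.3 0.3] w 0.0299 g 0.0
shift [ 95.  -45.6  50.7] yaw now 175.09 tilt [-0.001 -0.001]
module1 [265. 126.] 0.96 [ 0.516  -0.0149  0.006 ]
module1 [578.  50.] 0.89 [0.4317 0.3609 0.006 ]
slots [266. 124.] 0.7 [ 0.5145 -0.0135  0.006 ]
slots [325. 198.] 0.57 [0.5986 0.0396 0.006 ]
slots [578.  50.] 0.42 [0.4311 0.361  0.006 ]
bay [552. 268.] 0.74 [0.7077 0.3262 0.006 ]
bay [326. 126.] 0.72 [0.5225 0.0478 0.006 ]
```

View pics/w6c.png

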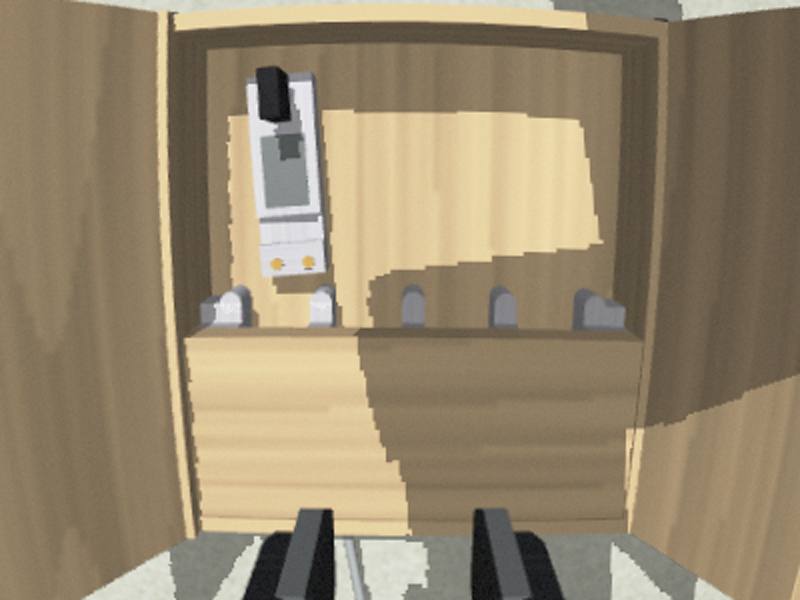

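The view shows all: five rail tips at crop (233,290), (322,288), (413,287), (502,288), (587,292), roof edge at row 338, floor corners (207,50) and (622,52), and module A with its nose at row ~275. Fit the case pose.

Run:
```python
from h import *
from scipy.optimize import least_squares
d=np.load('w6.npz');p=dict(K=d['K'],tool_from_camera=d['tool_from_camera']);o=dict(eef_pos=d['eef'],tool_rot=d['tool_rot'])
W=lambda u,v,z: wworld(p,o,120+u/2,40+v/2,z)
n=np.nan
pts=[((n,-46),(322,296),.025),((n,0),(413,296),.025),((n,46),(502,296),.025),
((-117,-108),(207,50),.006),((-117,108),(622,52),.006),
((25,n),(187,338),.064),((25,n),(413,338),.064),((25,n),(640,340),.064),
((25,n),(300,330),.042),((25,n),(540,332),.042)]
L=np.array([a for a,_,_ in pts])/1e3;G=np.array([W(*b,z)[:2] for _,b,z in pts])
def f(v,full=False):
    c,s=np.cos(v[2]),np.sin(v[2]);l=(G-v[:2])@np.array([[c,-s],[s,c]])
    r=(l-L); 
    if full: return l
    return r[np.isfinite(r)]*1e3
s=least_squares(f,[.575,.045,-.1],loss='soft_l1');v=s.x;print(v[:2],np.degrees(v[2]))
print(np.round(f(v,True)*1e3,1).tolist())
c,sn=np.cos(v[2]),np.sin(v[2]);Rm=np.array([[c,-sn],[sn,c]])
print('tips',[(np.round((W(u,w,.025)[:2]-v[:2])@Rm*1e3,1)).tolist() for u,w in((233,290),(322,288),(413,287),(502,288),(587,292))])
modpose((W(262,277,.028)+W(326,272,.028))/2,(W(248,85,.028)+W(315,80,.028))/2)
```

```text
[0.5717559  0.04384986] -5.242941615209572
[[12.5, -45.8], [12.4, -0.2], [11.9, 44.6], [-116.9, -107.4], [-118.0, 108.3], [24.6, -105.7], [24.9, -0.6], [24.3, 106.0], [26.2, -55.0], [26.4, 61.7]]
tips [[8.9, -91.5], [8.4, -45.7], [7.9, -0.2], [7.8, 44.4], [8.8, 88.5]]
len 95.7 c [ 0.5195 -0.0135  0.028 ] yaw -2.2 tab [ 0.4815 -0.012   0.028 ]
```

The fit is good: case at (0.5718, 0.0438), yaw −5.24°, residuals about 1 mm. Regrasp module A.

```bash
python3 - <<'E'
from h import *
go(.480,-.0125,.032,178.3)
E
python3 -m creep '[[[28,-15,12],[0,0,0]],[[28,-15,12],[0,0,0]],[[28,-15,12],[0,0,0]],[[30,-15,14],[0,0,0]],[[0,0,40],[0,0,-0.056]],[[0,0,0],[0,0,0]],[[0,0,0],[0,0,0]]]' 36
python3 - <<'E'
from h import *
st();go(.480,-.0125,.032,178.3)
E
```

```text
shift [114.2 -59.7 219.1] turn wz -0.056 yaw now 175.1 tilt [ 0. -0.]
clock: 16.2
eef_pos: [0.4818, -0.0124, 0.1623]
tool_rot: [0.015, 1.0, -0.0, 0.001]
ft_force: [0.0, -0.6, 0.2]
grip_width: 0.036
grasp_force: 0.0
16.2 [ 0.4818 -0.0124  0.1623] [ 1.490e-02  9.999e-01 -1.000e-04  1.200e-03] F [ 0.  -0.6  0.2] w 0.036 g 0.0
shift [ 2.100e+00 -1.000e-01  1.303e+02] turn wz -0.0 yaw now 178.3 tilt [ 0.002 -0.   ]
```

```bash
python3 -m creep '[[[2,0,40],[0,0,0]],[[0,0,40],[0,0,0]],[[0,0,30],[0,0,0]],[[0,0,17],[0,0,0]],[[0,0,0],[0,0,0]],[[0,0,0],[0,0,0]]]'
python3 -m creep '[[[0,0,0],[0,0,0]],[[0,0,0],[0,0,0]],[[0,0,0],[0,0,0]],[[0,0,0],[0,0,0]],[[0,0,0],[0,0,0]]]' 0
python3 -m creep '[[[0,0,-4],[0,0,0]],[[0,0,-3],[0,0,0.062]],[[0,0,0],[0,0,0]]]'
python3 - <<'E'
from h import *
st();full(.482,.029,.036,174.76)
E
```

```text
clock: 16.95
eef_pos: [0.481, -0.0124, 0.0356]
tool_rot: [0.014, 1.0, -0.0, 0.002]
ft_force: [0.2, 0.0, 0.5]
grip_width: 0.036
grasp_force: 0.0
clock: 17.58
eef_pos: [0.4804, -0.0125, 0.0355]
tool_rot: [0.014, 1.0, -0.0, 0.002]
ft_force: [-1.0, 0.8, 6.3]
grip_width: 0.0088
grasp_force: 59.8
clock: 17.95
eef_pos: [0.479, -0.0124, 0.0412]
tool_rot: [0.045, 0.999, -0.0, 0.0]
ft_force: [0.7, -0.5, -1.2]
grip_width: 0.0086
grasp_force: 58.9
17.95 [ 0.479  -0.0124  0.0412] [ 4.51e-02  9.99e-01 -1.00e-04  3.00e-04] F [ 0.7 -0.5 -1.2] w 0.0086 g 58.9
shift(now axes) [ 0.7 41.5  5.1] shift(goal axes) [ 0.8 41.5  5.2] rotvec [-0.     0.001  0.001]
```

```bash
python3 -m creep '[[[0,14,0],[0,0,0]],[[0,14,0],[0,0,0]],[[0.5,13.5,0],[0,0,0]],[[0,0,0],[0,0,0]],[[0,0,4],[0,0,0]],[[0,0,1.5],[0,0,0]],[[0,0,0],[0,0,0]],[[0,0,0],[0,0,0]]]'
python3 - <<'E'
from h import *
st();full(.482,.029,.0355,174.76)
E
```

```text
clock: 18.95
eef_pos: [0.4825, 0.0287, 0.0357]
tool_rot: [0.046, 0.999, -0.0, 0.001]
ft_force: [-0.6, 0.1, -0.8]
grip_width: 0.0087
grasp_force: 59.1
18.95 [0.4825 0.0287 0.0357] [ 4.57e-02  9.99e-01 -2.00e-04  5.00e-04] F [-0.6  0.1 -0.8] w 0.0087 g 59.1
shift(now axes) [0.5 0.3 0.2] shift(goal axes) [0.5 0.3 0.2] rotvec [-0.     0.001  0.   ]
```

```bash
python3 -m creep '[[[-6,0,0],[0,0,0]],[[-6,0,0],[0,0,0]],[[-6,0,0],[0,0,0]],[[-6,0,0],[0,0,0]],[[0,0,0],[0,0,0]]]'
python3 -m creep '[[[-8,0,0],[0,0,0]],[[-8,0,0],[0,0,0]],[[-8,0,0],[0,0,0]],[[-8,0,0],[0,0,0]],[[-8,0,0],[0,0,0]],[[0,0,0],[0,0,0]]]'
```

```text
clock: 19.58
eef_pos: [0.5072, 0.0268, 0.0356]
tool_rot: [0.046, 0.999, -0.0, 0.001]
ft_force: [0.2, 0.2, -1.8]
grip_width: 0.0091
grasp_force: 58.9
clock: 20.32
eef_pos: [0.5471, 0.0231, 0.0356]
tool_rot: [0.046, 0.999, -0.0, 0.001]
ft_force: [0.4, 0.1, -1.5]
grip_width: 0.0089
grasp_force: 59.0
```

```bash
for i in 1 2 3 4 5; do python3 -m creep '[[[-2,0,0],[0,0,0]],[[-2,0,0],[0,0,0]],[[0,0,0],[0,0,0]]]' | grep -E 'eef|force: \['; done
```

```text
eef_pos: [0.5504, 0.0228, 0.0357]
ft_force: [-0.7, 0.3, -1.0]
eef_pos: [0.5547, 0.0224, 0.0357]
ft_force: [0.1, 0.6, -0.7]
eef_pos: [0.5586, 0.0221, 0.0357]
ft_force: [-0.3, 1.5, -1.2]
eef_pos: [0.5626, 0.0217, 0.0358]
ft_force: [-0.1, 0.2, -1.8]
eef_pos: [0.5666, 0.0214, 0.0358]
ft_force: [0.0, -1.6, -1.7]
```

```bash
for i in 1 2 3; do python3 -m creep '[[[-1.5,0,0],[0,0,0]],[[-1.5,0,0],[0,0,0]],[[0,0,0],[0,0,0]]]' | grep -E 'eef|force: \['; done
```

```text
eef_pos: [0.5669, 0.0214, 0.0357]
ft_force: [-7.9, 0.6, 3.8]
eef_pos: [0.5669, 0.0213, 0.0357]
ft_force: [-14.7, 1.7, 10.9]
eef_pos: [0.5668, 0.0214, 0.0355]
ft_force: [-20.8, 2.0, 16.1]
```

Contact with the stop at x=0.5669 (nose about 85 mm, in the 72–88 range), with the force ramping to 21 N. Home. Relax, release, go to module B.

```bash
python3 -m creep '[[[3,0,0],[0,0,0]],[[3,0,0],[0,0,0]],[[0,0,0],[0,0,0]]]' | grep -E 'eef|force'
python3 -m creep '[[[0,0,0],[0,0,0]],[[0,0,0],[0,0,0]],[[0,0,-10],[0,0,0]],[[0,0,-30],[0,0,0]],[[0,0,-40],[0,0,0]],[[0,0,-45],[0,0,0]],[[0,0,-45],[0,0,0]],[[0,0,-45],[0,0,0]],[[0,0,0],[0,0,0]]]' 30
python3 -m creep '[[[24.6,40.3,0],[0,0,0]],[[24.6,40.3,0],[0,0,0]],[[24.6,40.3,0],[0,0,0]],[[24.6,40.3,0],[0,0,0]],[[24.6,40.3,0],[0,0,0]],[[24.6,40.3,0],[0,0,0]],[[24.6,40.3,0],[0,0,0]],[[24.6,40.3,0],[0,0,0]],[[0,0,0],[0,0,-0.09]],[[0,0,0],[0,0,0]],[[0,0,0],[0,0,0]]]' 45
python3 - <<'E'
from h import *
o=st();go(.4,.36,.25,180);p=shot('wrist','w7')
for r in vision.place_of(p,'module1')[:4]: print(np.round(r['position']),r['score'],np.round(wworld(p,o,*r['position'],0),4))
np.savez('w7',im=p['image'],eef=o['eef_pos'],tool_rot=o['tool_rot'],K=p['K'],tool_from_camera=p['tool_from_camera'])
for n in('scene','side'):
    q=shot(n,n+'1')
    for r in vision.place_of(q,'module1')[:5]: print(n,np.round(world(q,*r['position'],z=0),3),round(r['score'],2))
E
```

```text
eef_pos: [0.5669, 0.0214, 0.0355]
ft_force: [-5.9, 0.4, 3.4]
grasp_force: 59.6
clock: 24.82
eef_pos: [0.5718, 0.0212, 0.2565]
tool_rot: [0.045, 0.999, 0.0, 0.006]
ft_force: [0.3, 1.0, -0.9]
grip_width: 0.0299
grasp_force: 0.0
clock: 26.2
eef_pos: [0.4023, 0.3596, 0.2502]
tool_rot: [0.001, 1.0, -0.0, 0.0]
ft_force: [-0.5, 1.3, 0.2]
grip_width: 0.0452
grasp_force: 0.0
26.2 [0.4023 0.3596 0.2502] [ 1.4e-03  1.0e+00 -4.0e-04  3.0e-04] F [-0.5  1.3  0.2] w 0.0452 g 0.0
shift [2.3 0.4 0.2] turn wz -0.003 yaw now 179.84 tilt [ 0.001 -0.001]
[294. 191.] 0.76 [0.3944 0.3293 0.    ]
[437. 228.] 0.75 [0.4359 0.4895 0.    ]
[ 89. 339.] 0.59 [0.6022 0.0156 0.    ]
scene [0.394 0.335 0.   ] 0.86
scene [0.431 0.494 0.   ] 0.65
scene [ 0.525 -0.476  0.   ] 0.64
side [ 0.385  0.346 -0.   ] 0.87
side [ 0.536 -0.478  0.   ] 0.7
side [ 0.605  0.032 -0.   ] 0.69
side [0.441 0.507 0.   ] 0.64
```

Run:
```python
import cv2
im=cv2.imread('pics/w7.png');a=cv2.resize(im[110:270,210:380],None,fx=3.5,fy=3.5,interpolation=2)
cv2.imwrite('pics/w7c.png',a)
```

```text
(no output)
```

View pics/w7c.png

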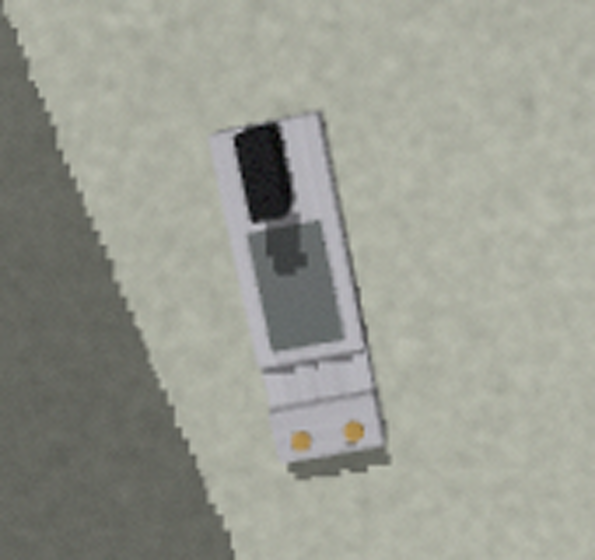

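Module B is clear: tail edge crop (211,132)–(321,111), nose edge (277,461)–(384,445); it was knocked about 4 cm. Measure the pose.

Run:
```python
from h import *
d=np.load('w7.npz');p=dict(K=d['K'],tool_from_camera=d['tool_from_camera']);o=dict(eef_pos=d['eef'],tool_rot=d['tool_rot'])
W=lambda u,v,z=.022: wworld(p,o,210+u/3.5,110+v/3.5,z)
n=(W(277,461)+W(384,445))/2;t=(W(211,132)+W(321,111))/2
modpose(n,t)
u=(n-t)/np.linalg.norm(n-t);c=(n+t)/2-.038*u;yw=np.degrees(np.arctan2(u[1],u[0]))
full(c[0],c[1],.027,yw+180)
```

```text
len 100.0 c [0.3929 0.3318 0.022 ] yaw 9.7 tab [0.3555 0.3254 0.022 ]
shift(now axes) [ 47.2 -34.4 223.5] shift(goal axes) [ 52.1 -25.9 223.6] rotvec [-0.     0.001 -0.172]
```

```bash
python3 -m creep '[[[0,0,0],[0,0,-0.172]],[[26,-13,30],[0,0,0]],[[26,-13,40],[0,0,0]],[[0,0,40],[0,0,0]],[[0,0,40],[0,0,0]],[[0,0,35],[0,0,0]],[[0,0,0],[0,0,0]],[[0,0,0],[0,0,0]]]' 45
python3 - <<'E'
from h import *
o=st();full(.3555,.3254,.027,189.7);p=shot('wrist','w8');
for r in vision.place_of(p,'module1')[:3]: print(np.round(r['position']),r['score'],np.round(wworld(p,o,*r['position'],0),4))
E
```

```text
clock: 27.5
eef_pos: [0.3564, 0.3262, 0.0667]
tool_rot: [-0.085, 0.996, 0.0, 0.001]
ft_force: [-0.0, 0.4, 0.4]
grip_width: 0.0454
grasp_force: 0.0
27.5 [0.3564 0.3262 0.0667] [-8.530e-02  9.964e-01  4.000e-04  1.200e-03] F [-0.   0.4  0.4] w 0.0454 g 0.0
shift(now axes) [ 1.1 -0.6 39.6] shift(goal axes) [ 1.  -0.6 39.7] rotvec [0.    0.002 0.001]
[319. 315.] 0.93 [0.3944 0.3301 0.    ]
[506. 382.] 0.77 [0.4366 0.4881 0.    ]
[  8. 413.] 0.73 [0.6092 0.0064 0.    ]
```

```bash
python3 -m creep '[[[1,0,20],[0,0,0]],[[0,0,18],[0,0,0]],[[0,0,0],[0,0,0]],[[0,0,0],[0,0,0]]]' | grep -E eef
python3 -m creep '[[[0,0,0],[0,0,0]],[[0,0,0],[0,0,0]],[[0,0,0],[0,0,0]],[[0,0,0],[0,0,0]],[[0,0,0],[0,0,0]]]' 0
python3 -m creep '[[[0,0,-40],[0,0,0]],[[0,0,-45],[0,0,0]],[[0,0,-45],[0,0,0]],[[0,0,-45],[0,0,0]],[[0,0,-45],[0,0,0]],[[0,0,0],[0,0,0.13]],[[0,0,0],[0,0,0.131]],[[0,0,0],[0,0,0]]]'
python3 - <<'E'
from h import *
st()
c,s=np.cos(np.radians(-5.24)),np.sin(np.radians(-5.24));x,y=-.088,.023
full(.5718+c*x-s*y,.0438+s*x+c*y,.25,174.76)
E
```

```text
eef_pos: [0.3555, 0.3261, 0.0288]
clock: 28.72
eef_pos: [0.3552, 0.3259, 0.0283]
tool_rot: [-0.085, 0.996, 0.0, 0.001]
ft_force: [-0.8, 0.0, 6.8]
grip_width: 0.009
grasp_force: 59.2
clock: 29.72
eef_pos: [0.3541, 0.3251, 0.247]
tool_rot: [0.044, 0.999, -0.001, 0.0]
ft_force: [-0.7, 0.2, -1.3]
grip_width: 0.0089
grasp_force: 58.7
29.73 [0.3541 0.3251 0.247 ] [ 4.42e-02  9.99e-01 -6.00e-04  1.00e-04] F [-0.7  0.2 -1.3] w 0.0089 g 58.7
shift(now axes) [-153.7 -237.8   -2.7] shift(goal axes) [-154.5 -237.3   -3. ] rotvec [-0.001  0.     0.003]
```

```bash
python3 -m creep '[[[-22,-34,0],[0,0,0]],[[-22,-34,0],[0,0,0]],[[-22,-34,0],[0,0,0]],[[-22,-34,0],[0,0,0]],[[-22,-34,0],[0,0,0]],[[-22,-34,0],[0,0,0]],[[-22,-34,0],[0,0,0.003]],[[0,0,0],[0,0,0]],[[0,0,0],[0,0,0]]]' |grep -E 'eef|rot'
python3 - <<'E'
from h import *
full(.4863,.0747,.06,174.76)
E
```

```text
eef_pos: [0.486, 0.0746, 0.2471]
tool_rot: [0.046, 0.999, -0.0, -0.0]
shift(now axes) [-4.000e-01  1.000e-01  1.871e+02] shift(goal axes) [-3.000e-01  1.000e-01  1.871e+02] rotvec [-0.    -0.001 -0.001]
```

```bash
python3 -m creep '[[[0,0,40],[0,0,0]],[[0,0,40],[0,0,0]],[[0,0,40],[0,0,0]],[[0,0,40],[0,0,0]],[[0,0,27],[0,0,0]],[[0,0,0],[0,0,0]],[[0,0,0],[0,0,0]]]' |grep -E 'eef|force: \['
python3 -m creep '[[[0,0,12],[0,0,0]],[[0,0,9],[0,0,0]],[[0,0,4],[0,0,0]],[[0,0,0],[0,0,0]],[[0,0,0],[0,0,0]]]' |grep -E 'eef|force: \['
python3 - <<'E'
from h import *
full(.4863,.0747,.0345,174.76)
E
```

```text
eef_pos: [0.4872, 0.0754, 0.0617]
ft_force: [0.3, -0.3, -1.2]
eef_pos: [0.4869, 0.0745, 0.0358]
ft_force: [0.8, -0.2, -1.4]
shift(now axes) [0.6 0.2 1.3] shift(goal axes) [0.6 0.2 1.3] rotvec [-0.     0.001 -0.002]
```

```bash
python3 -m creep '[[[0,0,1.2],[0,0,0]],[[-6,0,0],[0,0,0]],[[-6,0,0],[0,0,0]],[[-6,0,0],[0,0,0]],[[-6,0,0],[0,0,0]],[[0,0,0],[0,0,0]]]'|grep -E 'eef|force: \['
python3 -m creep '[[[-8,0,0],[0,0,0]],[[-8,0,0],[0,0,0]],[[-8,0,0],[0,0,0]],[[-8,0,0],[0,0,0]],[[-8,0,0],[0,0,0]],[[0,0,0],[0,0,0]]]'|grep -E 'eef|force: \['
for i in 1 2 3 ; do python3 -m creep '[[[-2,0,0],[0,0,0]],[[-2,0,0],[0,0,0]],[[0,0,0],[0,0,0]]]' | grep -E 'eef|force: \['; done
```

```text
eef_pos: [0.5112, 0.0722, 0.0344]
ft_force: [0.5, 0.3, -0.7]
eef_pos: [0.5514, 0.0685, 0.0345]
ft_force: [-0.3, -0.1, -1.4]
eef_pos: [0.5545, 0.0682, 0.0345]
ft_force: [0.0, 0.4, -1.5]
eef_pos: [0.5587, 0.0678, 0.0345]
ft_force: [1.0, 0.0, -2.0]
eef_pos: [0.5625, 0.0674, 0.0345]
ft_force: [0.1, -0.7, -1.7]
```

```bash
for i in 1 2 3 4 5; do python3 -m creep '[[[-1.5,0,0],[0,0,0]],[[-1.5,0,0],[0,0,0]],[[0,0,0],[0,0,0]]]' | grep -E 'eef|force: \['; done
```

```text
eef_pos: [0.5625, 0.0675, 0.0344]
ft_force: [-8.5, 0.5, 5.6]
eef_pos: [0.5625, 0.0675, 0.0345]
ft_force: [-14.3, 2.0, 11.4]
eef_pos: [0.5624, 0.0674, 0.0343]
ft_force: [-22.6, 2.6, 17.3]
eef_pos: [0.5624, 0.0674, 0.0342]
ft_force: [-28.8, 3.6, 22.3]
eef_pos: [0.5624, 0.0674, 0.0341]
ft_force: [-35.0, 4.7, 28.5]
```

Stop contact at 0.5625 (nose ≈ 76.5 mm): home. Relax, release, rise, and check the state.

```bash
python3 -m creep '[[[4,0,0],[0,0,0]],[[4,0,0],[0,0,0]],[[4,0,0],[0,0,0]],[[0,0,0],[0,0,0]]]' | grep -E 'eef|force'
python3 -m creep '[[[0,0,0],[0,0,0]],[[0,0,0],[0,0,0]],[[0,0,-10],[0,0,0]],[[0,0,-30],[0,0,0]],[[0,0,-40],[0,0,0]],[[0,0,-45],[0,0,0]],[[0,0,-45],[0,0,0]],[[0,0,-45],[0,0,0]],[[0,0,0],[0,0,0]]]' 30 | grep -E 'eef|force'
python3 - <<'E'
from h import *
for n in('scene','side'):
    q=shot(n,n+'2')
    for r in vision.place_of(q,'module1')[:7]: print(n,np.round(r['position']),np.round(world(q,*r['position'],z=0),3),round(r['score'],2))
    C=cloud(q).reshape(-1,3);C=C[q['z_map'].ravel()>0]
    c,s=np.cos(np.radians(-5.24)),np.sin(np.radians(-5.24));l=(C[:,:2]-[.5718,.0438])@np.array([[c,-s],[s,c]])
    m=(abs(l[:,0])<.1)&(C[:,2]>.09)&(C[:,2]<.25)
    for sg in(1,-1):
        k=m&(sg*l[:,1]>.11)&(sg*l[:,1]<.22)
        if k.sum()>20:
            a=np.degrees(np.arctan2(C[k,2]-(.066 if sg>0 else .075),.112-sg*l[k,1]));print(n,'flap',sg,k.sum(),'ang',np.percentile(a,[10,50,90]),'ymax',np.percentile(sg*l[k,1],98),'zmax',np.percentile(C[k,2],98))
st();full(.5919,.2629,.25,174.76)
E
```

```text
eef_pos: [0.5623, 0.0674, 0.0343]
ft_force: [-8.5, 0.6, 4.3]
grasp_force: 60.1
eef_pos: [0.568, 0.0675, 0.2553]
ft_force: [-0.3, 0.4, 0.7]
grasp_force: 0.0
scene [466. 202.] [0.407 0.511 0.   ] 0.64
scene [126. 282.] [ 0.536 -0.47   0.   ] 0.56
scene flap 1 1297 ang [115.51151429 117.07821791 119.70082484] ymax 0.16400998709286277 zmax 0.16170322577408727
scene flap -1 1040 ang [113.16801424 116.61084176 117.86484004] ymax 0.178966428814262 zmax 0.19444562095572124
side [335. 457.] [ 0.537 -0.482  0.   ] 0.85
side [326. 248.] [0.604 0.033 0.   ] 0.68
side [321. 237.] [0.598 0.07  0.   ] 0.56
side [254. 144.] [0.443 0.501 0.   ] 0.5
side flap 1 1990 ang [113.40018936 115.86323683 118.97042089] ymax 0.15928871464756547 zmax 0.16019239427917434
side flap -1 1070 ang [119.21346238 122.25467646 128.87936044] ymax 0.18217143777256015 zmax 0.19348604509127051
38.67 [0.5644 0.0671 0.2484] [ 4.650e-02  9.989e-01 -3.000e-04 -6.000e-04] F [-0.3 -0.3  0.3] w 0.0301 g 0.0
shift(now axes) [ -9.2 197.5  -1.8] shift(goal axes) [ -9.5 197.5  -1.6] rotvec [-0.001 -0.001 -0.002]
```

Both flaps are open (about 117°), and only the yellow and blue look-alikes remain on the bench. Now the narrow flap: go outside it with fingers closed and sweep inward.

```bash
python3 -m creep '[[[-1.9,33,0],[0,0,0]],[[-1.9,33,0],[0,0,0]],[[-1.9,33,0],[0,0,0]],[[-1.9,33,0],[0,0,0]],[[-1.9,33,0],[0,0,0]],[[0,33,0],[0,0,0]],[[0,0,0],[0,0,0]],[[0,0,40],[0,0,0]],[[0,0,40],[0,0,0]],[[0,0,42],[0,0,0]],[[0,0,0],[0,0,0]],[[0,0,0],[0,0,0]]]' 0
for i in 1 2; do python3 -m creep '[[[0,-12,0],[0,0,0]],[[0,-12,0],[0,0,0]],[[0,-12,0],[0,0,0]],[[0,-12,0],[0,0,0]],[[0,0,0],[0,0,0]]]' | grep -E 'eef|force: \['; done
```

```text
clock: 40.17
eef_pos: [0.5936, 0.2631, 0.1286]
tool_rot: [0.047, 0.999, 0.0, 0.001]
ft_force: [0.0, 0.4, -0.1]
grip_width: -0.0
grasp_force: 0.0
eef_pos: [0.5887, 0.2145, 0.128]
ft_force: [0.2, 0.1, 0.3]
eef_pos: [0.5855, 0.167, 0.1309]
ft_force: [-1.7, -1.5, 13.1]
```

Some upward force: the flap edge likely reaches the finger linkage. Raise a little and continue.

```bash
python3 -m creep '[[[0,6,-15],[0,0,0]],[[0,0,-10],[0,0,0]],[[0,0,0],[0,0,0]]]' | grep -E 'eef|force: \['
for i in 1 2 3; do python3 -m creep '[[[0,-8,0],[0,0,0]],[[0,-8,0],[0,0,0]],[[0,-8,0],[0,0,0]],[[0,0,0],[0,0,0]]]' | grep -E 'eef|force: \['; done
```

```text
eef_pos: [0.5853, 0.1741, 0.1534]
ft_force: [-0.5, -1.2, 0.7]
eef_pos: [0.5823, 0.1489, 0.1524]
ft_force: [-0.3, 1.2, -0.4]
eef_pos: [0.5802, 0.1251, 0.1526]
ft_force: [0.2, 0.3, 0.8]
eef_pos: [0.5779, 0.1012, 0.1526]
ft_force: [-0.1, 0.3, 0.3]
```

```bash
cat > flap.py <<'E'
from h import *
def flaps():
    c,s=np.cos(np.radians(-5.24)),np.sin(np.radians(-5.24))
    for n in('scene','side'):
        q=shot(n);C=cloud(q).reshape(-1,3);C=C[q['z_map'].ravel()>0]
        l=(C[:,:2]-[.5718,.0438])@np.array([[c,-s],[s,c]])
        o=bot.get_obs();
        for sg,z0,w in((1,.066,.105),(-1,.075,.135)):
            m=(l[:,0]>-.115)&(l[:,0]<-.06)
            u=.112-sg*l[:,1];v=C[:,2]-z0;r=np.hypot(u,v);a=np.degrees(np.arctan2(v,u))
            k=m&(r>.03)&(r<w+.01)&(a>-8)&(a<150)
            h=np.histogram(a[k],bins=np.arange(-8,151,6));i=np.argsort(-h[0])[:4];print(n,'narrow' if sg>0 else 'wide',[(int(h[1][j]),int(h[0][j])) for j in i])
flaps()
E
python3 flap.py
```

```text
scene narrow [(-8, 13), (64, 7), (70, 6), (-2, 6)]
scene wide [(112, 198), (118, 24), (-8, 8), (106, 1)]
side narrow [(52, 69), (46, 69), (-8, 0), (-2, 0)]
side wide [(118, 217), (124, 63), (130, 11), (-8, 0)]
```

Narrow flap at about 52°. Sweep on and press down.

```bash
for i in 1 2 3; do python3 -m creep '[[[0,-4,8],[0,0,0]],[[0,-4,8],[0,0,0]],[[0,-2,7],[0,0,0]],[[0,0,0],[0,0,0]]]' | grep -E 'eef|force: \['; done; python3 flap.py | grep narrow
```

```text
eef_pos: [0.5763, 0.0921, 0.1283]
ft_force: [0.7, -0.8, -0.2]
eef_pos: [0.5755, 0.082, 0.1055]
ft_force: [-0.0, -0.3, -0.4]
eef_pos: [0.5746, 0.0719, 0.0826]
ft_force: [0.4, 0.4, 0.5]
scene narrow [(10, 15), (4, 6), (-2, 2), (-8, 2)]
side narrow [(10, 246), (4, 148), (16, 44), (22, 10)]
```

```bash
for i in 1 2 3; do python3 -m creep '[[[0,0,2],[0,0,0]],[[0,0,2],[0,0,0]],[[0,0,0],[0,0,0]],[[0,0,0],[0,0,0]]]' | grep -E 'eef|force: \['; done; python3 flap.py | grep narrow
```

```text
eef_pos: [0.5753, 0.0723, 0.0796]
ft_force: [-0.4, -0.2, -0.7]
eef_pos: [0.5752, 0.0723, 0.0754]
ft_force: [-0.6, 0.0, 0.5]
eef_pos: [0.5755, 0.0723, 0.0739]
ft_force: [-4.2, -0.5, 12.5]
scene narrow [(4, 18), (-2, 3), (-8, 1), (10, 1)]
side narrow [(4, 308), (-2, 91), (10, 78), (16, 16)]
```

Flap top touched at z=0.0739, exactly closed height. Now cross over to the outside of the wide flap.

```bash
python3 -m creep '[[[0,0,-30],[0,0,0]],[[0,0,-40],[0,0,0]],[[0,0,-45],[0,0,0]],[[0,0,-45],[0,0,0]],[[0,0,-42],[0,0,0]],[[0,0,0],[0,0,0]]]' | grep -E 'eef|force: \['
python3 -m creep '[[[0,-32,0],[0,0,0]],[[0,-32,0],[0,0,0]],[[0,-32,0],[0,0,0]],[[0,-32,0],[0,0,0]],[[0,-32,0],[0,0,0]],[[0,-32,0],[0,0,0]],[[0,-32,0],[0,0,0]],[[0,-32,0],[0,0,0]],[[0,0,0],[0,0,0]],[[0,0,0],[0,0,0]]]' | grep -E 'eef|force: \['
python3 flap.py
python3 - <<'E'
from h import *
full(.5512,-.1803,.18,174.76)
E
```

```text
eef_pos: [0.5772, 0.0726, 0.278]
ft_force: [0.3, -0.4, 0.3]
eef_pos: [0.551, -0.1821, 0.2726]
ft_force: [0.5, 0.2, -0.4]
scene narrow [(4, 224), (10, 74), (-2, 17), (16, 15)]
scene wide [(112, 202), (-2, 105), (118, 20), (-8, 14)]
side narrow [(4, 327), (10, 74), (-2, 73), (16, 10)]
side wide [(118, 216), (-2, 159), (124, 63), (-8, 36)]
shift(now axes) [ 0.2  1.3 93.1] shift(goal axes) [ 0.2  1.3 93.1] rotvec [ 0.  0. -0.]
```

```bash
python3 -m creep '[[[0,0,30],[0,0,0]],[[0,0,30],[0,0,0]],[[0,0,30],[0,0,0]],[[0,0,0],[0,0,0]]]' | grep -E 'eef|force: \['
for i in 1 2 3 4; do python3 -m creep '[[[0,9,0],[0,0,0]],[[0,9,0],[0,0,0]],[[0,9,0],[0,0,0]],[[0,9,0],[0,0,0]],[[0,0,0],[0,0,0]]]' | grep -E 'eef|force: \['; done; python3 flap.py | grep wide
```

```text
eef_pos: [0.5497, -0.1809, 0.1811]
ft_force: [-0.2, -0.8, 1.0]
eef_pos: [0.5553, -0.1463, 0.1848]
ft_force: [-0.6, -1.1, 3.9]
eef_pos: [0.5585, -0.1181, 0.1961]
ft_force: [-20.6, -15.4, 51.2]
eef_pos: [0.5631, -0.0745, 0.2019]
ft_force: [-27.4, 2.6, 76.8]
eef_pos: [0.5678, -0.0321, 0.1943]
ft_force: [-11.6, 16.3, 42.4]
scene wide [(70, 135), (-2, 101), (64, 34), (76, 16)]
side wide [(70, 725), (64, 218), (76, 88), (82, 14)]
```

The force rose to 77 N: the finger is riding on the flap's edge. Lift off, back out, and push just below the edge in small steps.

```bash
python3 -m creep '[[[0,0,-15],[0,0,0]],[[0,0,-20],[0,0,0]],[[0,0,-20],[0,0,0]],[[0,0,0],[0,0,0]]]'; python3 flap.py
python3 - <<'E'
from h import *
cv2.imwrite('pics/s9.png',shot('side')['image'][120:320,180:460].repeat(2,0).repeat(2,1))
E
```

```text
clock: 52.3
eef_pos: [0.5657, -0.0392, 0.2397]
tool_rot: [0.047, 0.999, -0.0, 0.002]
ft_force: [0.6, -0.3, 0.5]
grip_width: 0.0003
grasp_force: 0.0
scene narrow [(4, 217), (10, 68), (-2, 24), (16, 12)]
scene wide [(70, 171), (-2, 100), (64, 39), (76, 14)]
side narrow [(10, 70), (4, 46), (16, 12), (-2, 0)]
side wide [(70, 758), (64, 165), (76, 106), (82, 12)]
```

View pics/s9.png

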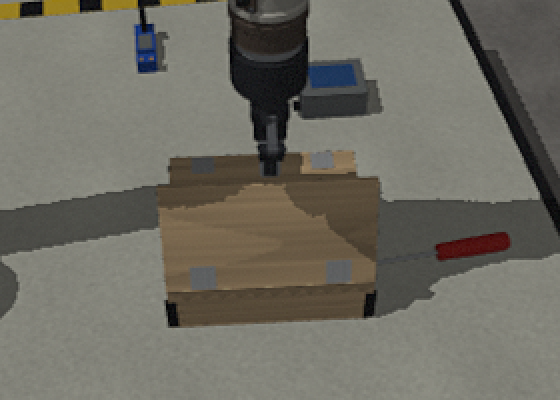

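Narrow flap is flat; the wide one stands at ~70°, leaning inward, gripper just above its edge. Back out, descend outside it, push near the edge.

```bash
python3 -m creep '[[[0,-15,0],[0,0,0]],[[0,-15,0],[0,0,0]],[[0,0,0],[0,0,0]],[[0,0,24],[0,0,0]],[[0,0,23],[0,0,0]],[[0,0,0],[0,0,0]]]' | grep -E 'eef|force: \['
python3 -m creep '[[[0,8,0],[0,0,0]],[[0,8,0],[0,0,0]],[[0,4,0],[0,0,0]],[[0,0,0],[0,0,0]]]' | grep -E 'eef|force: \['
```

```text
eef_pos: [0.5605, -0.069, 0.1897]
ft_force: [0.1, -0.3, -0.4]
eef_pos: [0.5642, -0.0486, 0.1921]
ft_force: [-0.2, -0.6, -0.1]
```

```bash
for i in 1 2 3 4; do python3 -m creep '[[[0,5,1],[0,0,0]],[[0,5,2],[0,0,0]],[[0,0,0],[0,0,0]]]' | grep -E 'eef|force: \['; done; python3 flap.py | grep wide
```

```text
eef_pos: [0.5646, -0.0388, 0.1882]
ft_force: [-0.2, -0.4, -0.5]
eef_pos: [0.5658, -0.0287, 0.1854]
ft_force: [0.4, 0.5, 0.5]
eef_pos: [0.5667, -0.0186, 0.1824]
ft_force: [0.2, -0.2, -0.1]
eef_pos: [0.5676, -0.0087, 0.1794]
ft_force: [0.8, 0.1, -0.2]
scene wide [(58, 147), (-2, 99), (52, 79), (64, 15)]
side wide [(58, 554), (52, 422), (64, 86), (70, 15)]
```

```bash
for i in 1 2 3; do python3 -m creep '[[[0,5,4],[0,0,0]],[[0,5,4],[0,0,0]],[[0,0,0],[0,0,0]]]' | grep -E 'eef|force: \['; done; for i in 1 2; do python3 -m creep '[[[0,4,5],[0,0,0]],[[0,4,5],[0,0,0]],[[0,0,0],[0,0,0]]]' | grep -E 'eef|force: \['; done; python3 flap.py | grep wide
```

```text
eef_pos: [0.5682, 0.0012, 0.171]
ft_force: [-0.2, 0.7, -0.6]
eef_pos: [0.5692, 0.0111, 0.163]
ft_force: [0.3, -0.2, -0.1]
eef_pos: [0.5702, 0.0211, 0.1551]
ft_force: [-0.9, 0.6, 1.3]
eef_pos: [0.5708, 0.0289, 0.1449]
ft_force: [-0.3, -0.2, -0.4]
eef_pos: [0.5715, 0.0369, 0.1349]
ft_force: [0.7, 0.5, 0.2]
scene wide [(28, 247), (34, 53), (22, 31), (40, 8)]
side wide [(28, 593), (22, 251), (34, 95), (40, 26)]
```

Flap is at about 28° with forces under 2 N. Now straight down to z ≈ 0.083.

```bash
for i in 1 2 3 4; do python3 -m creep '[[[0,0.5,6],[0,0,0]],[[0,0.5,5.5],[0,0,0]],[[0,0,0],[0,0,0]]]' | grep -E 'eef|force: \['; done; for i in 1 2 3; do python3 -m creep '[[[0,0,1.7],[0,0,0]],[[0,0,1.7],[0,0,0]],[[0,0,0],[0,0,0]],[[0,0,0],[0,0,0]]]' | grep -E 'eef|force: \['; done; python3 flap.py
```

```text
eef_pos: [0.5715, 0.0374, 0.1233]
ft_force: [0.3, 0.4, -0.7]
eef_pos: [0.5716, 0.0384, 0.1118]
ft_force: [0.4, 0.1, -0.6]
eef_pos: [0.5717, 0.0394, 0.1003]
ft_force: [0.3, -0.2, -0.3]
eef_pos: [0.5718, 0.0404, 0.0888]
ft_force: [0.0, -0.2, -0.3]
eef_pos: [0.5724, 0.0404, 0.0862]
ft_force: [0.6, 0.5, 0.5]
eef_pos: [0.5725, 0.0405, 0.0831]
ft_force: [-0.7, 1.2, 3.5]
eef_pos: [0.5726, 0.0406, 0.0828]
ft_force: [-7.0, 0.4, 20.0]
scene narrow [(10, 47), (4, 39), (16, 8), (-2, 1)]
scene wide [(4, 151), (10, 65), (16, 19), (-2, 17)]
side narrow [(4, 329), (10, 106), (16, 14), (-2, 5)]
side wide [(4, 421), (-2, 197), (10, 96), (16, 17)]
```

Contact at z=0.083 is exactly the closed height. Withdraw and hand in.

```bash
python3 -m creep '[[[0,0,-5],[0,0,0]],[[0,0,-20],[0,0,0]],[[0,0,-40],[0,0,0]],[[0,0,-40],[0,0,0]],[[0,0,-40],[0,0,0]],[[0,0,0],[0,0,0]],[[0,0,0],[0,0,0]]]' | grep -E 'clock|eef|force: \['; python3 flap.py | grep -v zz
python3 - <<'E'
from h import *
print(workorder.job_done())
E
```

```text
clock: 61.25
eef_pos: [0.5718, 0.0404, 0.2233]
ft_force: [-0.1, 0.2, -0.4]
scene narrow [(4, 224), (10, 121), (16, 11), (-2, 3)]
scene wide [(4, 307), (-2, 117), (10, 65), (16, 14)]
side narrow [(4, 320), (10, 120), (16, 11), (-2, 4)]
side wide [(4, 441), (-2, 183), (10, 82), (16, 16)]
the job is handed in; nothing more can be done
None
```

I pushed both modules home, folded the narrow flap and then the wide flap flat, and handed the job in at 61 s with no verdict returned; one push on the wide flap peaked at about 77 N at the wrist, under the 120 N limit, but I can't rule out the 40 N gripper-body limit.

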